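# Tend the oatcakes on the table grill

### The job

On the table grill the oatcakes with stripes on top are finished, the ones with a plain pricked top still need their second side. Slide the heat control down to the one-dot mark; then, with the turner and never touching an oatcake with the fingers, lift each finished one onto the cooling rack and turn each plain one over so that it lies flat on the grate, stripes up; then lay the turner back on its rest as it was, and last slide the control up to the three-dot mark. Leave the salt and the mustard alone.

Things in the scene. Friction and masses are not known exactly. Their poses are not given: they have to be found in the camera images.
- grill: electric table grill, fixed, 250 mm deep (x), 450 mm wide (y). Origin under its middle on the worktop; x points to its back, away from the robot, y to its left. Front rim 36 mm high, side walls 66, splash guard at the back (x = 118 to 125 mm) 78. Wire grate from y = -162 to +218 mm; right of it, y = -169 to -225, the black control console, top at z = 46 mm, x = -125 to 125
- grate (a point): centre of the wire grate, at the height of the bar tops, midway between two bars (grill frame x 0, y 28, z 55 mm). 16 round bars, 6 mm thick, run front to back along the grill's x, 24 mm apart, the nearest 12 mm left and right of this point, from x = -117 to +118 mm. The 18 mm gaps are open at the front above the rim and down to z = 38 mm. The oatcakes lie in a row in the front half; the back half is free
- heat (a joint): heat slider on the console, in m: 0 at the front end of its travel, 0.080 at the back end, growing along the grill's x (away from the robot) as the heat goes up. One-dot (low) mark at 0.012, two-dot at 0.040, three-dot (high) mark at 0.068. About 1.5 N of friction; it stays where it is left
- heat_knob (a point): middle of the top of the slider's grey grip, which is 10 mm along the track, 22 mm across and stands 22 mm above the console; white index line on top
- one_dot (a point): point of the console's top under the grip's middle when its index line is at the one-dot (low) mark, the mark nearest the robot
- three_dots (a point): the same for the three-dot (high) mark, the mark farthest from the robot
- oatcake_a: firm round oatcake still to be turned, 64 mm across, 14 mm thick, rims bevelled 3.5 mm, 40 to 65 g; may be absent. Origin at its centre. Its z axis points out of the plain face with seven small pricked holes, which is up at the start; the other has three dark grill stripes. Stood on its edge it settles over the middle of a gap. Starts flat on the front half of the grate, in any of five places, centre at grill z = 62 mm
- oatcake_b: firm round oatcake still to be turned, 64 mm across, 14 mm thick, rims bevelled 3.5 mm, 40 to 65 g; may be absent. Origin at its centre. Its z axis points out of the plain face with seven small pricked holes, which is up at the start; the other has three dark grill stripes. Stood on its edge it settles over the middle of a gap. Starts flat on the front half of the grate, in any of five places, centre at grill z = 62 mm
- oatcake_c: firm round oatcake still to be turned, 64 mm across, 14 mm thick, rims bevelled 3.5 mm, 40 to 65 g; may be absent. Origin at its centre. Its z axis points out of the plain face with seven small pricked holes, which is up at the start; the other has three dark grill stripes. Stood on its edge it settles over the middle of a gap. Starts flat on the front half of the grate, in any of five places, centre at grill z = 62 mm
- oatcake_d: finished oatcake, firm and round, 64 mm across, 14 mm thick, rims bevelled 3.5 mm, 40 to 65 g; may be absent. Origin at its centre. Both faces have three dark grill stripes, so stripes are up at the start; z square to the faces. Starts flat on the front half of the grate, in any of five places, centre at grill z = 62 mm
- oatcake_e: finished oatcake, firm and round, 64 mm across, 14 mm thick, rims bevelled 3.5 mm, 40 to 65 g; may be absent. Origin at its centre. Both faces have three dark grill stripes, so stripes are up at the start; z square to the faces. Starts flat on the front half of the grate, in any of five places, centre at grill z = 62 mm
- rack: low wire cooling rack, fixed, left of the grill, 176 mm deep (x), 78 mm wide (y): room for two oatcakes, one behind the other. Origin under its middle on the worktop, x away from the robot. Four round bars, 6 mm thick, run along x at y = -36, -12, 12 and 36 mm, tops at z = 40 mm; the 18 mm gaps are free down to z = 28 mm (cross wires at x = -85, 0, 85 mm lie below)
- rack_top (a point): middle of the rack at the height of its bar tops
- turner: grill turner, 90 g, on its rest with the tines level. Origin at the grip, on the axis of its black handle; x points to the tine tips, z up square to the tines. The handle, 17 mm wide (y) and 13 mm thick, slopes up backwards at 38 degrees, from 17 mm ahead of and 14 mm below the origin to 58 mm behind and 46 mm above it; an 8 mm thick neck leads from it down to the cross bar of the tines
- turner_tip (a point): tip of the middle tine, mid-thickness: 110.7 mm ahead (x) and 43.1 mm below the turner's origin. Three steel tines, open in front, at y = -24, 0, 24 mm, each 5 mm wide, 3 mm thick, level for 55 mm behind the tip, then rising at 38 degrees to a 54 mm wide cross bar 14 to 18 mm above. The tines pass between the bars of grate or rack, under an oatcake
- turner_rest: dark steel rest of the turner, fixed, 190 x 68 mm, at the front right. Origin under its middle, x as the turner's x when it lies there. Tray 6 mm thick for the tines, 12 mm lip in front, 10 mm at the sides; at x = -83 mm a wire fork carries the handle: gap 24 mm wide, its cross wire's top 77 mm high, flared tips 103 mm high
- rest_seat (a point): where the turner's origin is when it lies on its rest: 38 mm behind the rest's origin, 51 mm above the worktop
- mustard: mustard jar, 66 mm across, 100 mm tall, on the worktop's front edge at the left; leave it alone
- salt_shaker: salt shaker, 44 mm across, 90 mm tall, on the worktop at the front left, before the rack; leave it alone
Not all that is in view belongs to the job. Leave any red look-alike of the oatcake_e alone.

How it is judged (in metres and radians):
On the way, in this order (a step that is already met when the one before it is completed fails the run):
1. the heat slider is set to the one-dot mark (value of joint heat between 0.007 and 0.017 m), for 0.3 s.
2. with the slider at the one-dot mark, every plain oatcake lies turned over on the grate and every finished one lies flat on the rack (all of step 1 and angle between each of oatcake_a, oatcake_b, oatcake_c's own z axis and vertical above 2.95 rad and z of oatcake_a in the frame of grill between 0.056 and 0.068 m and horizontal distance between each of oatcake_a, oatcake_b, oatcake_c and grate below 0.21 m and linear speed of each of oatcake_a, oatcake_b, oatcake_c, oatcake_d, oatcake_e below 0.02 m/s and z of oatcake_b in the frame of grill between 0.056 and 0.068 m and z of oatcake_c in the frame of grill between 0.056 and 0.068 m and (angle between oatcake_d's own z axis and vertical below 0.19 rad or angle between oatcake_d's own z axis and vertical above 2.95 rad) and z of oatcake_d in the frame of rack between 0.041 and 0.053 m and horizontal distance between each of oatcake_d, oatcake_e and rack_top below 0.09 m and (angle between oatcake_e's own z axis and vertical below 0.19 rad or angle between oatcake_e's own z axis and vertical above 2.95 rad) and z of oatcake_e in the frame of rack between 0.041 and 0.053 m), for 0.3 s.
3. the turner lies on its rest again, let go, the slider still at the one-dot mark (all of step 1 and distance between turner and rest_seat below 0.015 m and angle between turner's own z axis and vertical below 0.12 rad and linear speed of turner below 0.02 m/s and contact force between the fingers and turner below 0.1 N), for 0.3 s.
At the end, for the whole second after the job is handed in: each plain oatcake lies turned on the grate, stripes up, each finished one on the rack, all flat within about 11 degrees and at rest; the turner lies on its rest, grip within 15 mm of the seat, tines level within 7 degrees; the heat slider is within 5 mm of the three-dot mark (value of joint heat between 0.063 and 0.073 m and velocity of joint heat between -0.005 and 0.005 m/s and distance between turner and rest_seat below 0.015 m and angle between turner's own z axis and vertical below 0.12 rad and linear speed of each of turner, oatcake_a, oatcake_b, oatcake_c, oatcake_d, oatcake_e below 0.02 m/s and angle between each of oatcake_a, oatcake_b, oatcake_c's own z axis and vertical above 2.95 rad and z of oatcake_a in the frame of grill between 0.056 and 0.068 m and horizontal distance between each of oatcake_a, oatcake_b, oatcake_c and grate below 0.21 m and z of oatcake_b in the frame of grill between 0.056 and 0.068 m and z of oatcake_c in the frame of grill between 0.056 and 0.068 m and (angle between oatcake_d's own z axis and vertical below 0.19 rad or angle between oatcake_d's own z axis and vertical above 2.95 rad) and z of oatcake_d in the frame of rack between 0.041 and 0.053 m and horizontal distance between each of oatcake_d, oatcake_e and rack_top below 0.09 m and (angle between oatcake_e's own z axis and vertical below 0.19 rad or angle between oatcake_e's own z axis and vertical above 2.95 rad) and z of oatcake_e in the frame of rack between 0.041 and 0.053 m); the robot touches nothing.
It fails at once if the fingers or the arm touch an oatcake (contact force between any of the fingers, the arm and oatcake_a above 0.5 N or contact force between any of the fingers, the arm and oatcake_b above 0.5 N or contact force between any of the fingers, the arm and oatcake_c above 0.5 N or contact force between any of the fingers, the arm and oatcake_d above 0.5 N or contact force between any of the fingers, the arm and oatcake_e above 0.5 N).
It fails at once if the mustard is moved (distance of mustard from where it was at the start of the episode above 0.03 m).
It fails at once if the salt shaker is moved (distance of salt_shaker from where it was at the start of the episode above 0.03 m).
Of oatcake_a, oatcake_b, oatcake_c only 2 to 3 are there at a start; the rules pass over those that are not, and their reading is None.
Of oatcake_d, oatcake_e only 1 to 2 are there at a start; the rules pass over those that are not, and their reading is None.
At some moment in a run one of oatcake_a, oatcake_b, oatcake_c may be knocked a few centimetres aside while the robot is not near it.
It also fails if it takes over 210 s, if anything falls off the work surface, if the arm or the gripper's body presses on something with over 40 N, if the wrist force passes 120 N, or if a joint passes its speed limit or range.

### The arm

A 6-joint arm with a two-finger parallel gripper is mounted at the origin on a cart in front of the work surface, level with it; the furniture and walls round the work are solid. World frame = base frame: x ahead of the robot, y to its left, z up, the work surface at z = 0. Lengths are in mm, angles in rad, forces in N, time in s.
With the tool pointing down it reaches from about 350 to 975 mm from the base axis. Payload 7.1 kg.
Tool frame: the origin (TCP) lies at the very end of the fingers, on their centre line; the grasp point (between the pads) lies 19 mm behind it; z points along the fingers, y is the line along which they close (so a half turn about z gives the same grasp; the last joint's range is limited). The gripper opens to 88 mm and grips with 3 to 60 N. Pads are 20 mm wide; open, the fingers measure 115 mm over their backs; the gripper's body (75 mm by 178 mm) begins 61 mm behind the grasp point.
Start: joints at [-1.286, 0.423, 1.63, -0, 1.089, -0.019], TCP at [186.986, -596.357, 222.675] pointing down, gripper open.
Joint ranges: [-3, 3], [-0.9, 2.11], [0.09, 2.58], [-1.31, 4.45], [0.11, 2.69], [-2.54, 2.54]. Speed limits (rad/s): [2.39, 2.39, 3.01, 3.14, 3.14, 3.14].

### API

Orientations are given as a rotation vector (axis times angle).
In Python, from workcell import * gives the robot as it stands.
- The arm moves only by the tool step_arm, never from a script. Its argument "deltas" is a list of rows, each a list of 3 entries, a list of its own where there are three numbers: the shift along the tool's x, y, z in units of 300 mm (1.0 is 300 mm), then the turn, a rotation vector about the tool's x, y, z in units of 1.5 rad (1.0 is 1.5 rad), then the gripper command: -1 is shut, 1 is fully open, values between are in proportion. In form: [[[dx, dy, dz], [rx, ry, rz], gripper], ...]. A call has 1 to 20 rows; each row is the pose to reach, as a shift and turn from the pose commanded when the call began, along the tool's axes at that moment; what a row does not reach only later rows make up. A row lasts 1/12 s, in which the tool goes at most 41.7 mm and 7.16 degrees, less where a joint would pass 70% of its speed; a pose out of reach is approached as far as the arm can. A call with a number of a shift or a turn outside -1 to 1 is refused whole. A call with a gripper value outside its range is refused whole. The fingers move at their own pace and stop on an object; the grip force is fixed at half the most. Time passes only in rows, so rows that repeat a pose let the fingers close. It gives the time, the measured TCP pose, the force, the opening and the grip force at its end, in the units of the state.
- get_obs(): the state, without advancing time (a new reading comes with each control period).
- get_image(name): name is "scene" or "top"; returns a dict with "pixels" (480x640x3 uint8, red, green, blue), "fx", "fy", "cx", "cy" (pixels), "dist_coeffs" ([k1, k2, p1, p2, k3] as OpenCV has them; the pictures are not rectified), "T" (4x4, takes a point from camera to world coordinates). Camera axes: x right, y down, z forward; pixel columns grow to the right and rows downward; lengths in mm; the calibration is good to about 2 mm. A picture is of the moment at which its call begins. There is no depth.
- close_job(): hands the job in; it is judged then, once.
The state is a dict: "t": time; "qpos": joint angles; "qvel": joint speeds; "joint_torque": joint torques, N m; "ee_pos": TCP position; "orientation": TCP orientation; "ft_force": force on the tool from outside, world axes, zero at the start; "moment": the same for the moment, N m; "width": finger opening in mm; "grasp_force": force on a finger pad.
Only numpy, scipy, OpenCV 4.12 (cv2) and the standard library are available. Lean on these libraries where they do the work, as an engineer would, in place of code of your own. Each camera call takes 0.05 s, during which the arm holds its last target. There are 200 camera calls.

## Working session

There is one attempt and no reset: what is moved stays moved. The work goes in short steps, Python scripts to look and compute and a tool call to move; the robot and the scene stay as the last step left them, time stands still between calls to the robot, and variables do not carry over. Pictures are saved under pics/ and viewed, at most 14 in all, crops included, and the job is handed in when it is done.

Besides the shell and the picture viewer there is one more tool, called after ">>>" as a command line: name --argument value ..., lists and objects as JSON in quotes. step_arm: Moves the arm, as the interface text tells. Its arguments: {"type":"object","properties":{"deltas":{"type":"array","items":{"type":"array"}}},"required":["deltas"]}

```bash
ls; mkdir -p pics
python3 - <<'E'
from workcell import *
import cv2
for n in("scene","top"):
    d=get_image(n); cv2.imwrite(f"pics/{n}0.png",d["pixels"][:,:,::-1]); print(n,{k:v for k,v in d.items() if k!="pixels"})
print(get_obs())
E
```

```text
pics
scene {'fx': 443.261709662886, 'fy': 443.261709662886, 'cx': 319.84655122847397, 'cy': 239.11808107775622, 'dist_coeffs': array([-0.0061615,  0.       ,  0.       ,  0.       ,  0.       ]), 'T': array([[-9.10212603e-01, -2.41660437e-01,  3.36323134e-01,
         1.57428962e+02],
       [-4.14060869e-01,  5.47030138e-01, -7.27538058e-01,
         6.88275767e+02],
       [-8.16172530e-03, -8.01472558e-01, -5.97975856e-01,
         6.28764112e+02],
       [ 0.00000000e+00,  0.00000000e+00,  0.00000000e+00,
         1.00000000e+00]])}
top {'fx': 620.174125763769, 'fy': 620.174125763769, 'cx': 318.9540754645758, 'cy': 235.78021185582725, 'dist_coeffs': array([-0.21605591,  0.        ,  0.        ,  0.        ,  0.        ]), 'T': array([[-2.11220462e-03, -9.96151375e-01,  8.76240698e-02,
         3.40053651e+02],
       [-9.99965772e-01,  2.80497516e-03,  7.78379206e-03,
         2.53429860e+01],
       [-7.99961850e-03, -8.76046296e-02, -9.96123203e-01,
         1.54287430e+03],
       [ 0.00000000e+00,  0.00000000e+00,  0.00000000e+00,
         1.00000000e+00]])}
{'t': 0.1, 'qpos': array([-1.28600588e+00,  4.23767086e-01,  1.63060070e+00, -1.57937364e-05,
        1.08861343e+00, -1.90160891e-02]), 'qvel': array([ 0.00153262, -0.00161138, -0.00119308, -0.0010638 , -0.00018252,
       -0.00043966]), 'joint_torque': array([-3.30806160e-04, -5.45618641e+01, -2.74323803e+01,  6.45843102e-02,
        1.87012466e-02, -1.89852341e-05]), 'ee_pos': array([ 186.84100187, -595.8914404 ,  221.98283301]), 'orientation': array([-3.10405640e+00, -4.75188434e-01,  3.10636532e-04]), 'ft_force': array([-0.01719397, -0.65610081, -0.58161221]), 'moment': array([-0.03848603, -0.02688399, -0.05098767]), 'grasp_force': 0.0, 'width': 87.93232517141396}
```

View pics/scene0.png

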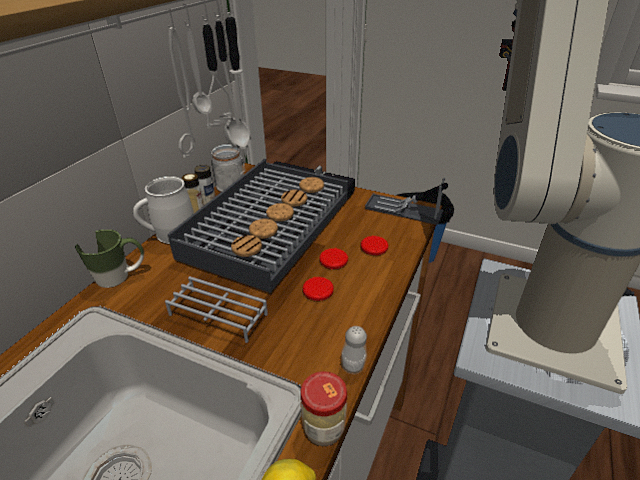

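View pics/top0.png

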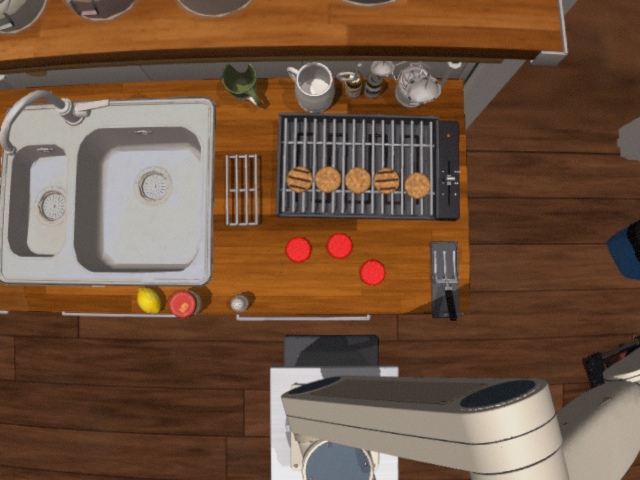

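The scene shows five oatcakes in a row on the grate. In the top picture they are striped at (300,179) and (387,180), and plain at (328,180), (357,180) and (417,185). The red discs at (298,250), (340,245) and (372,272) are look-alikes on the worktop. The turner is at (448,280), the slider at about (449,180) and the rack at (242,190). The salt is at (239,303) and the mustard at (183,304), both to be left alone.

```bash
cat > h.py <<'E'
from workcell import *
import cv2, numpy as np
from scipy.spatial.transform import Rotation as R
def KD(d): return np.array([[d["fx"],0,d["cx"]],[0,d["fy"],d["cy"]],[0,0,1.]]),np.array(d["dist_coeffs"])
def ray(d,uv):
    K,D=KD(d); p=cv2.undistortPoints(np.float64(uv).reshape(-1,1,2),K,D)[:,0]
    v=np.c_[p,np.ones(len(p))]@d["T"][:3,:3].T
    return d["T"][:3,3],v
def at(d,uv,z):   # pixel -> world on plane z
    o,v=ray(d,uv); return o+v*((z-o[2])/v[:,2:])
def px(d,P):
    K,D=KD(d); Ti=np.linalg.inv(d["T"]); P=np.float64(P).reshape(-1,3)
    return cv2.projectPoints(P,cv2.Rodrigues(Ti[:3,:3])[0],Ti[:3,3],K,D)[0][:,0]
def crop(name,fn,x0,y0,x1,y1,s):
    d=get_image(name); im=d["pixels"][y0:y1,x0:x1,::-1]
    cv2.imwrite(fn,cv2.resize(im,None,fx=s,fy=s,interpolation=cv2.INTER_CUBIC)); return d
E
python3 - <<'E'
from h import *
crop("top","pics/g1.png",270,105,470,225,4)
crop("top","pics/g2.png",410,225,490,325,6)
E
```

```text
(no output)
```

View pics/g1.png

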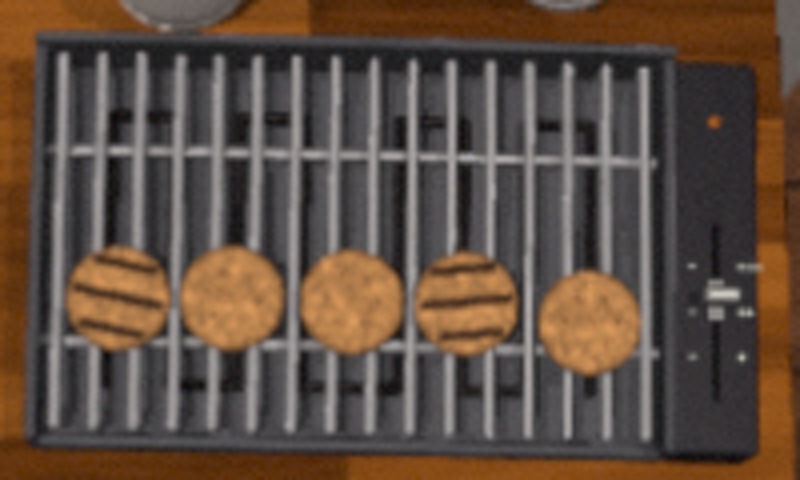

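View pics/g2.png

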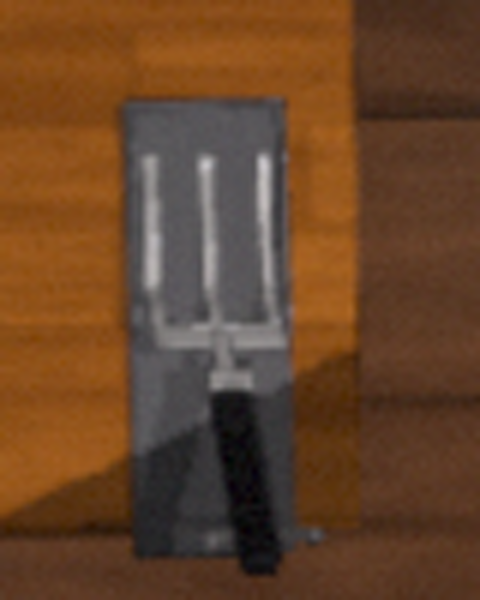

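Crop 1 confirms that the first and fourth oatcakes from the left are striped and the other three are plain and pricked. The bars run from (64,55)/(53,430) to (644,68)/(646,440), and the grip index is at about (722,294). Crop 2 shows the tine tips at (150,157), (206,158) and (264,156), and the handle end at (260,570).

```bash
cat >> h.py <<'E'
def full(uv,x0,y0,s): return (np.float64(uv)+.5)/s-.5+[x0,y0]
def fit2(L,W):  # planar rigid L(local)->W(world)
    L,W=np.float64(L)[:,:2],np.float64(W)[:,:2]; a=(L-L.mean(0))@[1,1j]; b=(W-W.mean(0))@[1,1j]
    th=np.angle((np.conj(a)*b).sum()); c,s=np.cos(th),np.sin(th); Rm=np.array([[c,-s],[s,c]])
    t=W.mean(0)-Rm@L.mean(0); return th,t,np.abs(L@Rm.T+t-W).max(0)
E
python3 - <<'E'
from h import *
d=crop("top","pics/r1.png",215,145,275,235,6)
G=lambda uv,z: at(d,full(uv,270,105,4),z)
W=G([(64,55),(53,430),(644,68),(646,440)],53)
print(W.round(1)); L=[(118,208),(-117,208),(118,-152),(-117,-152)]
th,t,e=fit2(L,W); print("grill",th,t,e)
C=np.array([[np.cos(th),-np.sin(th)],[np.sin(th),np.cos(th)]])
O=G([(118,299),(232,299),(352,302),(467,303),(590,322)],69); print("oat grill",((O[:,:2]-t)@C).round(1),O.round(1).tolist())
K=G([(722,294)],68);print("knob",K,(K[:,:2]-t)@C)
M=G([(741,267),(745,312),(741,357)],46);print("marks",M,(M[:,:2]-t)@C)
T=lambda uv,z: at(d,full(uv,410,225,6),z)
print("tips",T([(150,157),(206,158),(264,156)],8).round(1)); print("handle end",T([(262,572),(232,392)],97).round(1), "cross",T([(155,338),(285,338)],25).round(1))
print("rest corners",T([(125,100),(285,100)],6).round(1),T([(135,555),(295,545)],6).round(1))
E
```

```text
[[ 763.   118.9   53. ]
 [ 528.9  124.3   53. ]
 [ 755.1 -241.1   53. ]
 [ 522.  -236.1   53. ]]
grill -0.02112147526342095 [641.17751391 -86.49982853] [1.02926089 0.37870567]
oat grill [[ -38.4  170.1]
 [ -37.3  101.4]
 [ -37.7   29.1]
 [ -36.9  -40.4]
 [ -46.8 -115.2]] [[606.3, 84.4, 69.0], [606.1, 15.7, 69.0], [604.1, -56.6, 69.0], [603.5, -126.1, 69.0], [591.9, -200.7, 69.0]]
knob [[ 609.64484541 -282.43178333   68.        ]] [[ -27.38757089 -196.55421912]]
marks [[ 630.70284393 -299.51308302   46.        ]
 [ 602.46371372 -301.15802712   46.        ]
 [ 574.35129159 -297.82142261   46.        ]] [[  -5.97351393 -213.1869659 ]
 [ -34.17160434 -215.42795084]
 [ -62.34822477 -212.68582224]]
tips [[ 436.8 -251.1    8. ]
 [ 436.2 -274.7    8. ]
 [ 437.  -299.3    8. ]]
handle end [[ 268.5 -277.5   97. ]
 [ 338.9 -266.3   97. ]] cross [[ 361.3 -249.    25. ]
 [ 360.8 -303.3   25. ]]
rest corners [[ 460.7 -241.3    6. ]
 [ 460.5 -309.2    6. ]] [[ 271.8 -243.1    6. ]
 [ 275.  -310.7    6. ]]
```

View pics/r1.png

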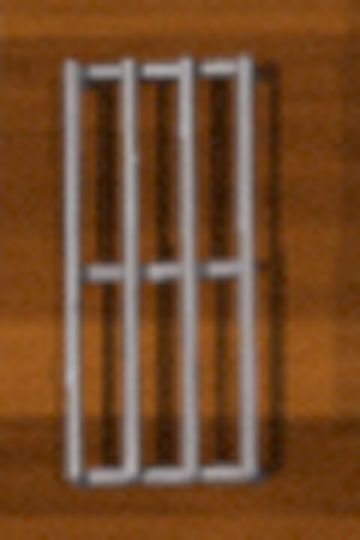

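```bash
cat >> h.py <<'E'
def Rt(yaw=0,tilt=0):  # tool down, tool x at world yaw; tilt>0 pitches tool x (tine tips) down
    return R.from_euler('z',yaw)*R.from_euler('y',tilt)*R.from_matrix(np.diag([1.,-1,-1]))
def D(targets,base=None):
    o=get_obs(); p=np.array(o["ee_pos"]); r=R.from_rotvec(o["orientation"])
    if base is not None: p,r=base
    print("t",round(o["t"],1),"ee",p.round(1),"q",np.round(o["qpos"],3),"w",round(o["width"],1),"F",np.round(o["ft_force"],1))
    for P,Q in targets:
        print([(r.inv().apply(np.array(P)-p)/300).round(4).tolist(),((r.inv()*Q).as_rotvec()/1.5).round(4).tolist()])
    with open("log.txt","a") as f: f.write(repr((list(map(float,o["qpos"])),list(map(float,o["ee_pos"])),list(map(float,o["orientation"]))))+"\n")
GT=np.array([641.18,-86.5]);GY=-0.0211
def g2w(x,y,z): c,s=np.cos(GY),np.sin(GY); return np.array([GT[0]+c*x-s*y,GT[1]+s*x+c*y,z])
E
python3 - <<'E'
from h import *
print(g2w(-62.3,-196.5,46),g2w(-6.2,-196.5,46))
d=get_image("top")
f=lambda uv: at(d,full(uv,215,145,6),38)
W=f([(72,60),(73,478),(245,57),(249,475)]);th,t,e=fit2([(88,36),(-88,36),(88,-36),(-88,-36)],W);print("rack",th,t,e,W.round(1))
D([((632,-282,130),Rt(GY)),((632,-282,52),Rt(GY)),((589.7,-282,52),Rt(GY))])
E
```

```text
[ 574.74802542 -281.64182728   46.        ] [ 630.83553774 -282.82544945   46.        ]
rack 0.017656554079062352 [589.07342754 228.82943312] [1.27625197 0.34173062] [[676.  266.6  38. ]
 [501.5 263.4  38. ]
 [676.4 194.4  38. ]
 [502.4 190.9  38. ]]
t 0.3 ee [ 186.9 -596.2  222.4] q [-1.286  0.423  1.63   0.     1.089 -0.019] w 87.4 F [-0.4 -0.7 -1.1]
[[1.7289, -0.5554, 0.3084], [-0.0003, 0.0, 0.2166]]
[[1.7289, -0.5553, 0.5684], [-0.0003, 0.0, 0.2166]]
[[1.5943, -0.5974, 0.5684], [-0.0003, 0.0, 0.2166]]
```

>>> step_arm --deltas '[[[0.87,-0.28,0.1],[0,0,0.2166],-1],[[0.87,-0.28,0.1],[0,0,0.2166],-1],[[0.87,-0.28,0.1],[0,0,0.2166],-1],[[0.87,-0.28,0.1],[0,0,0.2166],-1],[[0.87,-0.28,0.1],[0,0,0.2166],-1],[[0.87,-0.28,0.1],[0,0,0.2166],-1],[[0.87,-0.28,0.1],[0,0,0.2166],-1],[[0.87,-0.28,0.1],[0,0,0.2166],-1],[[0.87,-0.28,0.1],[0,0,0.2166],-1]]'

```text
t: 1.05
ee_pos: [411.9, -437.1, 192.4]
orientation: [-3.141, 0.028, 0.001]
ft_force: [-1.3, 0.6, -0.1]
width: 31.3
grasp_force: 0.0
```

Run:
```python
from h import *
D([((632,-282,110),Rt(GY)),((632,-282,52),Rt(GY)),((589.7,-282,52),Rt(GY))])
```

```text
t 1.1 ee [ 411.9 -437.1  192.4] q [-0.835  0.423  1.709 -0.     1.01   0.754] w 31.3 F [-1.3  0.6 -0.1]
[[0.7245, -0.53, 0.2745], [-0.0001, 0.0003, 0.0021]]
[[0.7246, -0.53, 0.4678], [-0.0001, 0.0003, 0.0021]]
[[0.5836, -0.5274, 0.4679], [-0.0001, 0.0003, 0.0021]]
```

>>> step_arm --deltas '[[[0.7245,-0.53,0.2745],[0,0,0],-1],[[0.7245,-0.53,0.2745],[0,0,0],-1],[[0.7245,-0.53,0.2745],[0,0,0],-1],[[0.7245,-0.53,0.2745],[0,0,0],-1],[[0.7245,-0.53,0.2745],[0,0,0],-1],[[0.7245,-0.53,0.2745],[0,0,0],-1],[[0.7245,-0.53,0.2745],[0,0,0],-1],[[0.7245,-0.53,0.2745],[0,0,0],-1],[[0.7245,-0.53,0.2745],[0,0,0],-1],[[0.7245,-0.53,0.468],[0,0,0],-1],[[0.7245,-0.53,0.468],[0,0,0],-1],[[0.7245,-0.53,0.468],[0,0,0],-1],[[0.7,-0.53,0.468],[0,0,0],-1],[[0.68,-0.529,0.468],[0,0,0],-1],[[0.66,-0.528,0.468],[0,0,0],-1],[[0.64,-0.528,0.468],[0,0,0],-1],[[0.62,-0.528,0.468],[0,0,0],-1],[[0.6,-0.528,0.468],[0,0,0],-1],[[0.5836,-0.527,0.468],[0,0,0],-1],[[0.5836,-0.527,0.468],[0,0,0],-1]]'

```text
t: 2.72
ee_pos: [588.0, -283.6, 52.5]
orientation: [-3.141, 0.034, 0.002]
ft_force: [0.0, 0.2, -0.9]
width: 0.5
grasp_force: 0.0
```

Run:
```python
from h import *
D([((589.7,-282,52),Rt(GY)),((600,-282,160),Rt(GY)),((345,-276,180),Rt(0.012))])
```

```text
t 2.7 ee [ 588.  -283.6   52.5] q [-0.468  0.678  1.648 -0.     0.816  1.125] w 0.5 F [ 0.   0.2 -0.9]
[[0.0055, -0.0053, 0.0015], [-0.0003, 0.0007, -0.0002]]
[[0.0395, -0.0062, -0.3585], [-0.0003, 0.0007, -0.0002]]
[[-0.8108, -0.0081, -0.4243], [-0.0003, 0.0007, -0.0222]]
```

>>> step_arm --deltas '[[[0.04,0,0],[0,0,0],-1],[[0.04,0,-0.36],[0,0,0],-1],[[0.04,0,-0.36],[0,0,0],-1],[[0.04,0,-0.36],[0,0,0],-1],[[0.04,0,-0.36],[0,0,0],1],[[-0.81,0,-0.4243],[0,-0.15,-0.022],1],[[-0.81,0,-0.4243],[0,-0.15,-0.022],1],[[-0.81,0,-0.4243],[0,-0.15,-0.022],1],[[-0.81,0,-0.4243],[0,-0.15,-0.022],1],[[-0.81,0,-0.4243],[0,-0.15,-0.022],1],[[-0.81,0,-0.4243],[0,-0.15,-0.022],1],[[-0.81,0,-0.4243],[0,-0.15,-0.022],1],[[-0.81,0,-0.4243],[0,-0.15,-0.022],1],[[-0.81,0,-0.4243],[0,-0.15,-0.022],1]]'

```text
t: 3.88
ee_pos: [346.9, -278.9, 179.6]
orientation: [-3.12, -0.018, 0.351]
ft_force: [0.4, 0.7, 0.4]
width: 64.0
grasp_force: 0.0
```

Run:
```python
from h import *
D([])
from scipy.optimize import least_squares
L=[eval(l) for l in open("log.txt")]
def fk(p,q):
    d1,a1,L1,e,L2,Lt=p
    Rz=R.from_euler('z',q[0]); 
    def dirn(a): return np.array([np.sin(a),0,np.cos(a)])
    u=dirn(q[1]); f=dirn(q[1]+q[2]); n=dirn(q[1]+q[2]-np.pi/2)
    w=np.array([a1,0,d1])+L1*u+e*n+L2*f
    # rotation: forearm frame z=f
    Rr=R.from_euler('z',q[0])*R.from_euler('y',q[1]+q[2])*R.from_euler('z',q[3])*R.from_euler('y',q[4])*R.from_euler('z',q[5])
    return Rz.apply(w)+Rr.apply([0,0,Lt]),Rr
for q,p,o in L[-3:]:
    Rr=fk([0,0,0,0,0,0],q)[1]; print((Rr.inv()*R.from_rotvec(o)).as_rotvec().round(3))
s=least_squares(lambda p:np.concatenate([fk(p,q)[0]-P for q,P,o in L]),[300,0,400,0,400,250]);print(s.x.round(1),s.cost)
d=get_image("top");im=d["pixels"][150:320,400:490,::-1]
o=get_image("scene");im2=o["pixels"][150:260,290:460,::-1]
a=cv2.resize(im,None,fx=3.5,fy=3.5,interpolation=2);b=cv2.resize(im2,None,fx=2.8,fy=2.8,interpolation=2)
c=np.zeros((600,800,3),np.uint8);c[:a.shape[0],:a.shape[1]]=a;c[:b.shape[0],320:320+b.shape[1]]=b
cv2.imwrite("pics/a1.png",c)
k=get_image
```

```text
t 3.9 ee [ 346.9 -278.9  179.6] q [-0.615  0.314  1.941 -0.145  1.076  1.026] w 64.0 F [0.4 0.7 0.4]
[0.    0.    1.571]
[-0.     0.     1.571]
[-0.     0.     1.571]
[ 238.6   -5.2  608.3 -123.4  495.2  232.4] 224.50868940646427
```

View pics/a1.png

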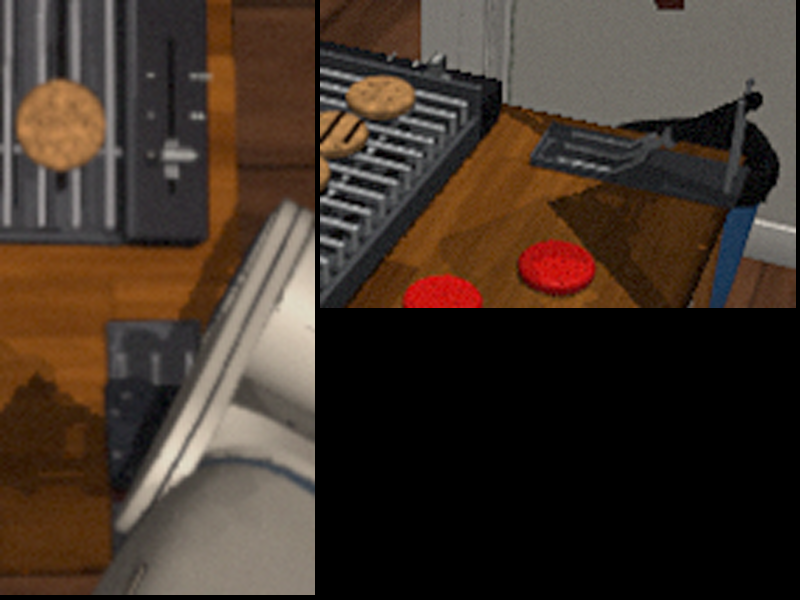

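The left panel shows the slider index at about (178,156), level with the one-dot row. The turner is still untouched on its rest (right panel, about (640,150)).

Run:
```python
from h import *
d=get_image("top")
K=at(d,full([(178,156)],400,150,3.5),68);c,s=np.cos(GY),np.sin(GY)
print("knob grill",(K[:,:2]-GT)@np.array([[c,-s],[s,c]]))
from scipy.optimize import least_squares
L=[eval(l) for l in open("log.txt")]
def fk(p,q):
    d1,a1,L1,e,L2,Lt,lat=p
    Rz=R.from_euler('z',q[0]); dirn=lambda a: np.array([np.sin(a),0,np.cos(a)])
    w=np.array([a1,lat,d1])+L1*dirn(q[1])+e*dirn(q[1]+q[2]-np.pi/2)+L2*dirn(q[1]+q[2])
    Rr=R.from_euler('z',q[0])*R.from_euler('y',q[1]+q[2])*R.from_euler('z',q[3])*R.from_euler('y',q[4])*R.from_euler('z',q[5])
    return Rz.apply(w)+Rr.apply([0,0,Lt]),Rr
for i in range(2):
    s=least_squares(lambda p:np.concatenate([fk(p,q)[0]-P for q,P,o in L]),[300,0,400,0,400,250,0]);print(s.x.round(1),s.cost)
    for q,P,o in L: print(np.round(q,3),np.round(P,1),np.round(fk(s.x,q)[0]-P,1))
    L=L[1:]
```

```text
knob grill [[ -66.99403533 -197.18855762]]
[312.4   0.  563.1 -77.5 484.9 309.6  11.9] 1.4019380366167432e-20
[-1.286  0.423  1.63   0.     1.089 -0.019] [ 186.9 -596.2  222.4] [-0. -0. -0.]
[-0.835  0.423  1.709 -0.     1.01   0.754] [ 411.9 -437.1  192.4] [-0. -0.  0.]
[-0.468  0.678  1.648 -0.     0.816  1.125] [ 588.  -283.6   52.5] [ 0. -0.  0.]
[-0.615  0.314  1.941 -0.145  1.076  1.026] [ 346.9 -278.9  179.6] [ 0. -0.  0.]
[312.4  -0.  563.1 -77.5 484.9 309.6  11.9] 4.14838894870023e-20
[-0.835  0.423  1.709 -0.     1.01   0.754] [ 411.9 -437.1  192.4] [-0. -0.  0.]
[-0.468  0.678  1.648 -0.     0.816  1.125] [ 588.  -283.6   52.5] [-0.  0. -0.]
[-0.615  0.314  1.941 -0.145  1.076  1.026] [ 346.9 -278.9  179.6] [ 0.  0. -0.]
```

Run:
```python
from h import *
d=get_image("top");g=d["pixels"].astype(int).sum(2)//3
print(g[168:202,440:460])
for u,v,n in((-62.35,-213,46),(-62.3,-196.5,68)): print(px(d,g2w(u,v,n)).round(1))
```

```text
[[ 49  48  46  43  46  40  43  40  23  24  40  46  46  42  41  41  44  43
   42  68]
 [ 47  40  45  41  43  45  47  37  25  27  41  47  47  41  46  44  42  39
   43  61]
 [ 45  48  60  59  46  48  43  42  18  26  38  43  43  44  54  61  57  58
   57  74]
 [ 48  59 109 112  60  47  49  40  25  24  45  41  44  53  98 125  98 110
  112 116]
 [ 44  46  58  59  47  46  41  41  18  23  44  42  42  47  72  89  79  90
   94 103]
 [ 46  47  46  49  46  42  43  44  23  26  40  42  43  47  51  54  53  55
   52  73]
 [ 47  47  49  46  48  46  45  41  24  14  45  41  46  45  44  43  43  43
   44  64]
 [ 44  47  43  46  42  43  44  44  24  23  39  41  37  42  44  43  41  42
   37  66]
 [ 48  42  43  45  46  43  42  43  28  22  42  45  41  44  47  44  40  44
   40  64]
 [ 49  43  46  45  43  44  44  46  22  27  39  44  41  44  44  39  45  45
   43  65]
 [ 47  44  43  45  47  45  44  41  21  21  44  47  47  45  40  46  47  41
   45  64]
 [ 47  45  45  48  48  45  45  46  25  24  44  47  41  45  42  43  44  45
   39  63]
 [ 48  46  46  49  50  45  46  41  24  28  45  45  46  42  44  43  42  45
   41 
[... 1122 characters left out ...]
0  85  53  49  95 149 158 154 156 155 148 152 153 140  79  50
   39  45]
 [ 51  40  40  41  31  49  87 110 115 117 117 116 116 119 116  91  55  43
   40  43]
 [ 46  41  37  33  32  44  48  67  69  74  73  61  65  61  62  50  47  45
   42  44]
 [ 47  41  40  39  38  42  55  93 100  99  95  45  40  42  48  41  44  43
   47  48]
 [ 46  48  50  45  53  52  63 113 124 125 120  60  45  46  41  45  50  43
   43  48]
 [ 46  50  49  48  49  46  56 111 124 127 126  65  48  47  43  48  41  48
   45  51]
 [ 49  50  51  50  51  50  53  83 102 112 113  62  42  46  45  43  45  41
   42  56]
 [ 50  49  48  50  51  54  45  52  44  47  57  46  47  45  42  46  46  48
   48  51]]
[[455.  193.9]]
[[450.2 192.3]]
```

```bash
cat >> h.py <<'E'
from scipy.optimize import least_squares
PK=[312.44,0,563.1,-77.5,484.9,309.6,11.9]
import json
L0=[eval(l) for l in open("log.txt")][:4]
def fk(p,q):
    d1,a1,L1,e,L2,Lt,lat=p
    Rz=R.from_euler('z',q[0]); dirn=lambda a: np.array([np.sin(a),0,np.cos(a)])
    w=np.array([a1,lat,d1])+L1*dirn(q[1])+e*dirn(q[1]+q[2]-np.pi/2)+L2*dirn(q[1]+q[2])
    Rr=R.from_euler('z',q[0])*R.from_euler('y',q[1]+q[2])*R.from_euler('z',q[3])*R.from_euler('y',q[4])*R.from_euler('z',q[5]+np.pi/2)
    return Rz.apply(w)+Rr.apply([0,0,Lt]),Rr
lo=np.array([-3,-.9,.09,-1.31,.11,-2.54]);hi=np.array([3,2.11,2.58,4.45,2.69,2.54])
def ik(P,Q,q0):
    f=lambda q:np.r_[(fk(PK,q)[0]-P)/100,(fk(PK,q)[1].inv()*Q).as_rotvec()]
    s=least_squares(f,np.clip(q0,lo+1e-6,hi-1e-6),bounds=(lo,hi)); return s.x,np.linalg.norm(s.fun)
AL,S=-0.28,12.
C38,S38=np.cos(np.radians(38)),np.sin(np.radians(38))
Tr=Rt(0,AL)                                  # tool rot in turner frame
Tp=np.array([-S*C38,0,S*S38])+Tr.apply([0,0,19])   # TCP in turner frame
TIP=np.array([110.7,0,-43.1])
def Rtur(yaw,pitch=0,roll=0): return R.from_euler('ZYX',[yaw,pitch,roll])
def tcp(tip,Q):   # tip position + turner rot -> TCP pose
    return np.array(tip)+Q.apply(Tp-TIP),Q*Tr
def tipnow(P,r): Q=r*Tr.inv(); return P+Q.apply(TIP-Tp),Q
E
python3 - <<'E'
from h import *
for AL_ in(-.28,0):
  Tr_=Rt(0,AL_)
  import h; h.Tr=Tr_; h.Tp=np.array([-S*C38,0,S*S38])+Tr_.apply([0,0,19])
  for y in(170,29,-115):
    for th in(0,30,60,75,90):
      for x in(-60,0,60):
        P,Q=h.tcp(g2w(x,y,60+30*(th<40)),Rtur(np.pi+GY,np.radians(th)))
        best=min((ik(P,Q,q0) for q0 in([0,.5,1.8,0,.8,-1.5],[0,.5,1.8,1.5,.8,-1.5],[0,.5,1.8,3.1,.8,1.5],[0,.5,1.8,-1,.8,0])),key=lambda a:a[1])
        print(AL_,y,th,x,best[0].round(2),round(best[1],3))
E
```

```text
-0.28 170 0 -60 [ 0.09  0.78  1.27  0.03  1.37 -1.47] 0.0
-0.28 170 0 0 [ 0.08  0.87  1.09  0.03  1.46 -1.48] 0.0
-0.28 170 0 60 [ 0.07  0.97  0.88  0.03  1.57 -1.48] 0.0
-0.28 170 30 -60 [ 0.12  0.45  1.73 -0.05  0.72 -1.39] 0.0
-0.28 170 30 0 [ 0.11  0.53  1.59 -0.04  0.78 -1.41] 0.0
-0.28 170 30 60 [ 0.1   0.62  1.44 -0.04  0.84 -1.43] 0.0
-0.28 170 60 -60 [0.19 0.35 2.18 3.93 0.21 0.95] 0.0
-0.28 170 60 0 [0.16 0.42 2.06 4.09 0.16 0.76] 0.0
-0.28 170 60 60 [0.14 0.48 1.93 4.45 0.12 0.38] 0.0
-0.28 170 75 -60 [0.24 0.44 2.36 3.49 0.7  1.44] 0.0
-0.28 170 75 0 [0.2  0.48 2.24 3.47 0.62 1.41] 0.0
-0.28 170 75 60 [0.17 0.52 2.12 3.47 0.54 1.39] 0.0
-0.28 170 90 -60 [0.3  0.7  2.47 3.46 1.32 1.58] 0.0
-0.28 170 90 0 [0.24 0.68 2.36 3.42 1.19 1.54] 0.0
-0.28 170 90 60 [0.2  0.68 2.24 3.39 1.07 1.52] 0.0
-0.28 29 0 -60 [-0.09  0.77  1.29 -0.02  1.36 -1.64] 0.0
-0.28 29 0 0 [-0.09  0.86  1.11 -0.02  1.45 -1.63] 0.0
-0.28 29 0 60 [-0.08  0.96  0.9  -0.02  1.56 -1.63] 0.0
-0.28 29 30 -60 [-0.12  0.45  1.74  0.03  0.71 -1.69] 0.0
-0.28 29 30 0 [-0.11  0.53  1.6   0.03  0.77 -1.68] 0.0
-0.28
[... 3121 characters left out ...]
-0.26  0.85  1.1   0.    1.19 -1.81] 0.0
0 -115 30 -60 [-0.39  0.43  1.86  0.49  0.4  -2.35] 0.0
0 -115 30 0 [-0.36  0.5   1.73  0.4   0.44 -2.23] 0.0
0 -115 30 60 [-0.33  0.58  1.59  0.33  0.49 -2.13] 0.0
0 -115 60 -60 [-0.55  0.49  2.23  2.4   0.7   1.9 ] 0.0
0 -115 60 0 [-0.48  0.53  2.11  2.43  0.63  1.94] 0.0
0 -115 60 60 [-0.43  0.58  1.99  2.43  0.55  1.99] 0.0
0 -115 75 -60 [-0.64  0.67  2.33  2.49  1.19  1.66] 0.0
0 -115 75 0 [-0.55  0.67  2.23  2.56  1.1   1.71] 0.0
0 -115 75 60 [-0.48  0.69  2.11  2.61  1.01  1.75] 0.0
0 -115 90 -60 [-0.72  0.93  2.35  2.44  1.68  1.48] 0.0
0 -115 90 0 [-0.61  0.9   2.26  2.55  1.58  1.56] 0.0
0 -115 90 60 [-0.53  0.88  2.16  2.63  1.48  1.62] 0.0
```

```bash
cat >> h.py <<'E'
def W_(tip,yaw,pitch=0): return tcp(tip,Rtur(yaw,pitch))
E
python3 - <<'E'
from h import *
Q=Rtur(.012); o=np.array([327,-276.4,51]); P=o+Q.apply(Tp)
up=(P-(Q*Tr).apply([0,0,90]),Q*Tr)
D([up,(P,Q*Tr)]); q=get_obs()["qpos"]
print(P,ik(*up,q),ik(P,Q*Tr,q))
# flip pose feasibility
for y in(100,28,-116):
  for th in(0,30,50,60,70):
    print(y,th,[ (np.round(a,2).tolist(),round(e,3)) for a,e in [ik(*W_(g2w(-50,y,95 if th>30 else 90),GY,np.radians(th)),[-.1,.6,1.5,0,1.2,1.5])]])
E
```

```text
t 4.1 ee [ 347.7 -278.8  179.3] q [-0.614  0.315  1.94  -0.146  1.076  1.025] w 79.8 F [-0.7  0.2 -0.3]
[[-0.1226, -0.0084, 0.2082], [-0.0024, 0.3364, 0.0004]]
[[0.0224, -0.0073, 0.4708], [-0.0024, 0.3364, 0.0004]]
[ 322.79493106 -276.45046325   40.12788438] (array([-0.95209283,  0.22525384,  2.28489617,  0.47623104,  0.51811289,
        0.20413803]), np.float64(2.50773813440476e-15)) (array([-0.89601211,  0.46515118,  2.28723351,  0.81007819,  0.30547989,
       -0.10424661]), np.float64(3.579210491819777e-11))
100 0 [([0.02, 0.29, 2.2, -0.03, 0.37, 1.64], np.float64(0.0))]
100 30 [([0.0, 0.44, 1.76, 0.01, 1.19, 1.59], np.float64(0.0))]
100 50 [([0.0, 0.63, 1.45, 0.01, 1.65, 1.59], np.float64(0.0))]
100 60 [([-0.0, 0.75, 1.3, 0.01, 1.86, 1.59], np.float64(0.0))]
100 70 [([-0.0, 0.87, 1.15, 0.02, 2.07, 1.59], np.float64(0.0))]
28 0 [([-0.17, 0.29, 2.2, 0.11, 0.38, 1.33], np.float64(0.0))]
28 30 [([-0.12, 0.44, 1.76, -0.03, 1.19, 1.49], np.float64(0.0))]
28 50 [([-0.1, 0.63, 1.45, -0.04, 1.65, 1.5], np.float64(0.0))]
28 60 [([-0.09, 0.75, 1.3, -0.05, 1.86, 1.5], np.float64(0.0))]
28 70 [([-0.09, 0.87, 1.14, -0.06, 2.07, 1.5], np.float64(0.0))]
-116 0 [([-0.5, 0.34, 2.11, 0.29, 0.45, 0.85], np.float64(0.0))]
-116 30 [([-0.35, 0.47, 1.7, -0.08, 1.2, 1.28], np.float64(0.0))]
-116 50 [([-0.29, 0.67, 1.39, -0.15, 1.66, 1.33], np.float64(0.0))]
-116 60 [([-0.27, 0.78, 1.23, -0.18, 1.87, 1.33], np.float64(0.0))]
-116 70 [([-0.26, 0.9, 1.08, -0.22, 2.08, 1.32], np.float64(0.0))]
```

```bash
sed -i 's/^AL,S=-0.28,12\./AL,S=-0.20,12./' h.py
python3 - <<'E'
from h import *
Q=Rtur(.012); o=np.array([327,-276.4,51]); P=o+Q.apply(Tp)
up=(P-(Q*Tr).apply([0,0,90]),Q*Tr)
D([up,(P,Q*Tr)]); q=get_obs()["qpos"]
print(P,ik(*up,q),ik(P,Q*Tr,q))
E
```

```text
t 4.1 ee [ 347.7 -278.8  179.3] q [-0.614  0.315  1.94  -0.146  1.076  1.025] w 79.8 F [-0.7  0.2 -0.3]
[[-0.1057, -0.0084, 0.1997], [-0.0024, 0.2831, 0.0005]]
[[0.0179, -0.0073, 0.4731], [-0.0024, 0.2831, 0.0005]]
[ 321.3189973  -276.4681753    39.76667272] (array([-0.88594981,  0.23147025,  2.24396046,  0.29663899,  0.56040274,
        0.42933979]), np.float64(7.091534352715896e-13)) (array([-0.84909737,  0.46054475,  2.25572394,  0.48428153,  0.32962918,
        0.25782531]), np.float64(1.622678361877468e-15))
```

>>> step_arm --deltas '[[[-0.1057,-0.0084,0.1997],[-0.0024,0.2831,0.0005],1],[[-0.1057,-0.0084,0.1997],[-0.0024,0.2831,0.0005],1],[[-0.1057,-0.0084,0.1997],[-0.0024,0.2831,0.0005],1],[[-0.1057,-0.0084,0.1997],[-0.0024,0.2831,0.0005],1],[[-0.1057,-0.0084,0.1997],[-0.0024,0.2831,0.0005],1],[[-0.06,-0.008,0.3],[-0.0024,0.2831,0.0005],1],[[-0.02,-0.0076,0.39],[-0.0024,0.2831,0.0005],1],[[0.0179,-0.0073,0.4731],[-0.0024,0.2831,0.0005],1],[[0.0179,-0.0073,0.4731],[-0.0024,0.2831,0.0005],1]]'

```text
t: 4.83
ee_pos: [320.3, -275.0, 36.1]
orientation: [-3.12, -0.018, -0.305]
ft_force: [0.4, 0.1, 0.5]
width: 87.7
grasp_force: 0.0
```

Run:
```python
from h import *
Q=Rtur(.012); o=np.array([327,-276.4,51]); P=o+Q.apply(Tp)
D([(P,Q*Tr)])
d=crop("scene","pics/b1.png",350,130,510,250,5)
Pt=np.array([P,o,o+[110.7,1.3,-43.1]]);print(((px(d,Pt)-[350,130])*5).round())
```

```text
t 4.8 ee [ 320.3 -275.    36.1] q [-0.848  0.469  2.255  0.484  0.329  0.259] w 87.7 F [0.4 0.1 0.5]
[[0.0056, 0.005, -0.0114], [-0.0036, 0.0035, -0.0006]]
[[359. 355.]
 [350. 334.]
 [132. 361.]]
```

View pics/b1.png

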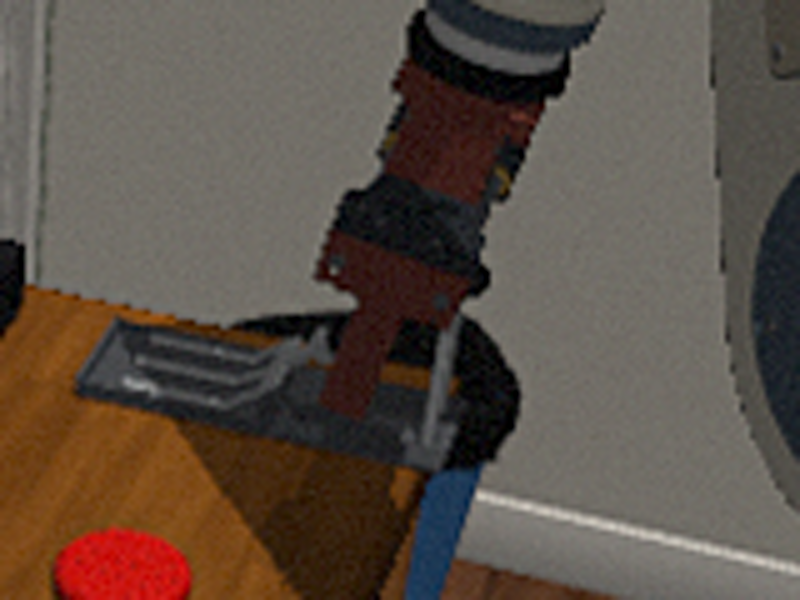

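The crop shows the open fingers straddling the handle, with the middle tine tip at about (137,358) against a predicted (132,361). The turner estimate holds, so I'll correct the height and close.

>>> step_arm --deltas '[[[0.0056,0.0,-0.0114],[0,0,0],1],[[0.0056,0.0,-0.0114],[0,0,0],1],[[0.0056,0.0,-0.0114],[0,0,0],-1],[[0.0056,0.0,-0.0114],[0,0,0],-1],[[0.0056,0.0,-0.0114],[0,0,0],-1],[[0.0056,0.0,-0.0114],[0,0,0],-1],[[0.0056,0.0,-0.0114],[0,0,0],-1],[[0.0056,0.0,-0.0114],[0,0,0],-1],[[0.0056,0.0,-0.0114],[0,0,0],-1],[[0.0056,0.0,-0.0114],[0,0,0],-1],[[0.0056,0.0,-0.0114],[0,0,0],-1],[[0.0056,0.0,-0.0114],[0,0,0],-1],[[0.0056,0.0,-0.0114],[0,0,0],-1],[[0.0056,0.0,-0.0114],[0,0,0],-1]]'

```text
t: 6.05
ee_pos: [320.8, -276.2, 43.6]
orientation: [-3.125, -0.017, -0.313]
ft_force: [-0.3, -0.6, -1.0]
width: 16.8
grasp_force: 30.0
```

Run:
```python
from h import *
Q=Rtur(.012); o=get_obs(); r=R.from_rotvec(o["orientation"]);p=np.array(o["ee_pos"])
# actual grasp in turner frame
Tp2=Q.inv().apply(p-np.array([327,-276.4,51])); Tr2=Q.inv()*r
print(Tp,Tp2,(Tr.inv()*Tr2).as_rotvec(),o["grasp_force"],o["width"],o["ft_force"],p)
# lift: straight up 100 then to front of oatcake 1
t0=np.array([327,-276.4,51])+Q.apply(TIP)
D([W_(t0+[0,0,90],.012)])
for y in(172,-116): print(ik(*W_(g2w(-145,y,48),GY),o["qpos"]))
```

```text
[ -5.68141176   0.         -11.23332728] [-6.1687382   0.26748384 -7.35834112] [-3.11689091e-05 -4.08094635e-04  1.12144721e-03] 29.9851655960083 16.79929981074463 [-0.30055992 -0.57884791 -0.95096712] [ 320.82849621 -276.2065585    43.64165888]
t 6.0 ee [ 320.8 -276.2   43.6] q [-0.849  0.45   2.256  0.469  0.339  0.274] w 16.8 F [-0.3 -0.6 -1. ]
[[0.0585, 0.0008, -0.2811], [0.0, 0.0003, -0.0007]]
(array([ 0.24355886,  0.31605542,  2.33576895, -0.17622618,  0.30094749,
        1.99887399]), np.float64(7.518443842700405e-15))
(array([-0.58655475,  0.35143772,  2.2616914 ,  0.29580763,  0.37379837,
        0.73797022]), np.float64(2.2545777193073242e-14))
```

```bash
cat >> h.py <<'E'
Tp=np.array([-6.17,0.27,-7.36])
def N(targets): # targets: (gx,gy,z,pitch_deg) of tip in grill frame, turner yaw = GY
    D([W_(g2w(x,y,z),GY,np.radians(p)) for x,y,z,p in targets])
E
python3 - <<'E'
from h import *
Q=Rtur(.012);t0=np.array([327,-276.4,51])+Q.apply(TIP)
D([W_(t0+[0,0,80],.012),W_(g2w(-150,30,110),GY),W_(g2w(-150,172,110),GY),W_(g2w(-150,172,48),GY)])
E
```

```text
t 6.0 ee [ 320.8 -276.2   43.6] q [-0.849  0.45   2.256  0.469  0.339  0.274] w 16.8 F [-0.3 -0.6 -1. ]
[[0.0529, -0.0001, -0.2614], [0.0, 0.0003, -0.0007]]
[[0.2525, -0.7501, -0.296], [-0.0044, 0.0003, 0.0209]]
[[0.2673, -1.2231, -0.2929], [-0.0044, 0.0003, 0.0209]]
[[0.2263, -1.2231, -0.0903], [-0.0044, 0.0003, 0.0209]]
```

>>> step_arm --deltas '[[[0.015,0,-0.08],[0,0,0],-1],[[0.035,0,-0.17],[0,0,0],-1],[[0.053,0,-0.2614],[0,0,0],-1],[[0.053,0,-0.2614],[0,0,0],-1],[[0.07,-0.08,-0.27],[0,0,0.005],-1],[[0.1,-0.19,-0.275],[0,0,0.01],-1],[[0.13,-0.3,-0.28],[0,0,0.015],-1],[[0.16,-0.41,-0.285],[-0.003,0,0.02],-1],[[0.19,-0.52,-0.29],[-0.004,0,0.021],-1],[[0.22,-0.63,-0.295],[-0.0044,0,0.021],-1],[[0.24,-0.72,-0.296],[-0.0044,0,0.021],-1],[[0.2525,-0.82,-0.296],[-0.0044,0,0.021],-1],[[0.257,-0.92,-0.295],[-0.0044,0,0.021],-1],[[0.2573,-0.98,-0.2929],[-0.0044,0,0.021],-1],[[0.2573,-0.98,-0.2929],[-0.0044,0,0.021],-1]]'

```text
t: 7.3
ee_pos: [375.3, 20.9, 144.6]
orientation: [3.125, -0.027, 0.312]
ft_force: [-1.0, -0.6, -0.6]
width: 16.6
grasp_force: 30.0
```

Run:
```python
from h import *
N([(-150,172,110,0),(-150,172,48,0),(-12,172,48,0),(-12,172,90,-4)])
```

```text
t 7.3 ee [375.3  20.9 144.6] q [ 0.032  0.118  2.335 -0.02   0.491  1.636] w 16.6 F [-1.  -0.6 -0.6]
[[0.0055, -0.2349, -0.0026], [-0.0007, 0.0008, 0.0025]]
[[-0.0353, -0.2348, 0.2], [-0.0007, 0.0008, 0.0025]]
[[0.4157, -0.233, 0.2909], [-0.0007, 0.0008, 0.0025]]
[[0.4307, -0.2331, 0.1791], [-0.0008, 0.0473, 0.0025]]
```

>>> step_arm --deltas '[[[0.0055,-0.1,-0.0026],[0,0,0.0025],-1],[[0.0055,-0.18,-0.0026],[0,0,0.0025],-1],[[0.0055,-0.2349,-0.0026],[0,0,0.0025],-1],[[-0.01,-0.2349,0.07],[0,0,0.0025],-1],[[-0.025,-0.2349,0.15],[0,0,0.0025],-1],[[-0.0353,-0.2349,0.2],[0,0,0.0025],-1],[[-0.0353,-0.2349,0.2],[0,0,0.0025],-1],[[-0.0353,-0.2349,0.2],[0,0,0.0025],-1]]'

```text
t: 7.97
ee_pos: [378.0, 88.2, 83.4]
orientation: [3.124, -0.039, 0.308]
ft_force: [-0.4, -0.4, -0.9]
width: 17.0
grasp_force: 30.0
```

Run:
```python
from h import *
N([(-150,172,48,0),(-12,172,48,0),(-12,172,90,-4)])
o=get_obs(); t,Q=tipnow(np.array(o["ee_pos"]),R.from_rotvec(o["orientation"])); print(t,Q.as_euler('ZYX'))
d=crop("scene","pics/c1.png",190,170,350,290,5)
print(((px(d,[t,t+Q.apply([0,24,0]),t+Q.apply([0,-24,0])])-[190,170])*5).round())
```

```text
t 8.0 ee [378.   88.2  83.4] q [ 0.239  0.3    2.344 -0.168  0.311  1.991] w 17.0 F [-0.4 -0.4 -0.9]
[[0.0001, -0.0105, -0.0011], [0.0007, 0.0023, -0.0027]]
[[0.4512, -0.0125, 0.0887], [0.0007, 0.0023, -0.0027]]
[[0.4659, -0.0124, -0.0231], [0.0008, 0.0489, -0.0027]]
[494.67126984  84.97462438  47.2741806 ] [-0.02523275  0.00350552 -0.00019646]
[[520. 480.]
 [491. 515.]
 [548. 446.]]
```

View pics/c1.png

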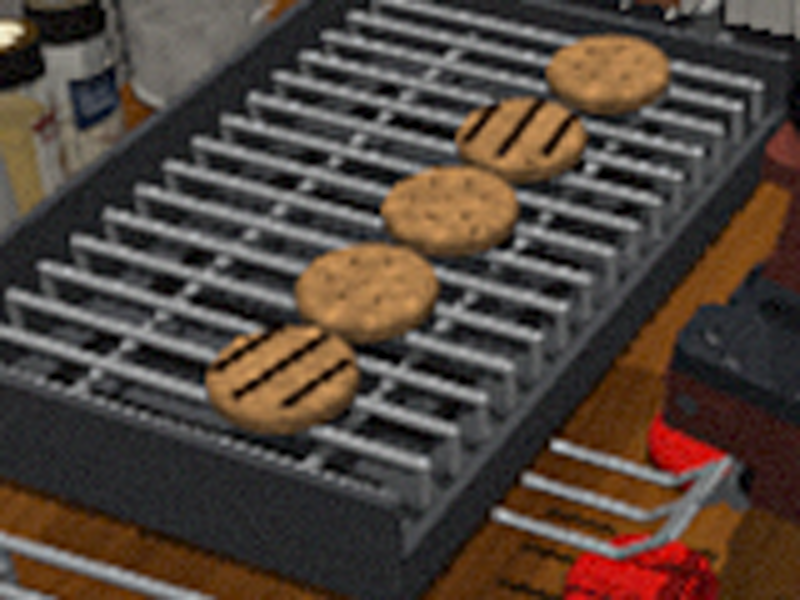

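The crop shows the three tine tips at (497,512), (526,478) and (555,443), within about 1 px of prediction and lined up with the gaps under the first striped oatcake at (283,380).

>>> step_arm --deltas '[[[0.0,-0.0105,-0.001],[0,0.002,-0.0027],-1],[[0.05,-0.0107,0.0089],[0,0.0023,-0.0027],-1],[[0.1,-0.011,0.0189],[0,0.0023,-0.0027],-1],[[0.15,-0.0112,0.0288],[0,0.0023,-0.0027],-1],[[0.2,-0.0114,0.0388],[0,0.0023,-0.0027],-1],[[0.25,-0.0116,0.0487],[0,0.0023,-0.0027],-1],[[0.3,-0.0118,0.0587],[0,0.0023,-0.0027],-1],[[0.35,-0.012,0.0686],[0,0.0023,-0.0027],-1],[[0.4,-0.0123,0.0786],[0,0.0023,-0.0027],-1],[[0.43,-0.0125,0.0845],[0,0.0023,-0.0027],-1],[[0.4512,-0.0125,0.0887],[0,0.0023,-0.0027],-1],[[0.4512,-0.0125,0.0887],[0,0.0023,-0.0027],-1],[[0.4535,-0.0125,0.07],[0,0.01,-0.0027],-1],[[0.457,-0.0125,0.05],[0,0.02,-0.0027],-1],[[0.46,-0.0125,0.03],[0,0.03,-0.0027],-1],[[0.4625,-0.0125,0.01],[0,0.04,-0.0027],-1],[[0.4645,-0.0125,-0.01],[0,0.048,-0.0027],-1],[[0.466,-0.0125,-0.0231],[0,0.049,-0.0027],-1],[[0.466,-0.0125,-0.0231],[0,0.049,-0.0027],-1]]'

```text
t: 9.6
ee_pos: [514.7, 89.3, 119.9]
orientation: [3.109, -0.032, 0.43]
ft_force: [0.9, 0.8, -1.9]
width: 16.6
grasp_force: 30.0
```

```bash
cat >> h.py <<'E'
RT=np.array([589.07,228.83]);RY=0.0177
def r2w(x,y,z): c,s=np.cos(RY),np.sin(RY); return np.array([RT[0]+c*x-s*y,RT[1]+s*x+c*y,z])
E
python3 - <<'E'
from h import *
# centre of cake ~25 behind tip -> rack back cake centre x=+38
N([(-12,172,90,-4),(-12,172,120,-4)])
D([W_(r2w(62,0,110),RY,np.radians(-4)),W_(r2w(62,0,60),RY,np.radians(-4)),W_(r2w(62,0,33),RY,0),W_(r2w(-110,0,33),RY,0),W_(r2w(-110,0,100),RY,0)])
d=crop("scene","pics/c2.png",150,150,350,300,4)
E
```

```text
t 9.6 ee [514.7  89.3 119.9] q [ 0.181  0.348  2.106 -0.133  0.422  1.887] w 16.6 F [ 0.9  0.8 -1.9]
[[-0.0051, 0.0028, 0.007], [-0.0001, -0.0033, 0.0003]]
[[0.022, 0.0028, -0.0893], [-0.0001, -0.0033, 0.0003]]
t 9.6 ee [514.7  89.3 119.9] q [ 0.181  0.348  2.106 -0.133  0.422  1.887] w 16.6 F [ 0.9  0.8 -1.9]
[[0.0622, -0.4637, -0.0433], [0.0069, -0.0033, -0.0246]]
[[0.017, -0.4637, 0.1171], [0.0069, -0.0033, -0.0246]]
[[0.0071, -0.464, 0.1793], [0.006, -0.0499, -0.0249]]
[[-0.5443, -0.442, 0.0238], [0.006, -0.0499, -0.0249]]
[[-0.4837, -0.442, -0.1912], [0.006, -0.0499, -0.0249]]
```

View pics/c2.png

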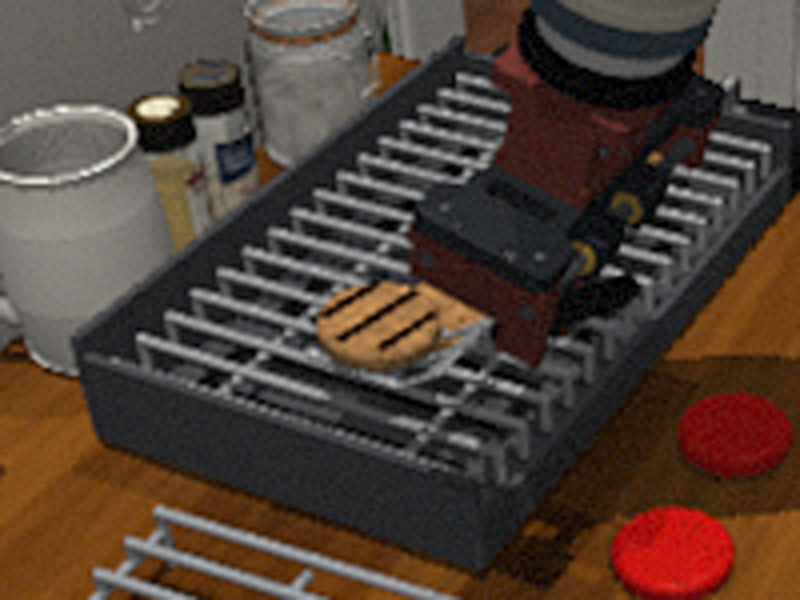

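The oatcake lies well on the tines at (380,325), clear of the bars. Next I carry it to the back half of the rack.

>>> step_arm --deltas '[[[0.02,0,-0.05],[0,0,0],-1],[[0.025,-0.03,-0.08],[0,0,0],-1],[[0.03,-0.09,-0.08],[0,0,0],-1],[[0.036,-0.17,-0.07],[0.001,0,-0.005],-1],[[0.044,-0.25,-0.06],[0.003,0,-0.01],-1],[[0.05,-0.33,-0.055],[0.005,0,-0.015],-1],[[0.056,-0.4,-0.05],[0.006,0,-0.02],-1],[[0.06,-0.44,-0.045],[0.007,0,-0.0246],-1],[[0.0622,-0.4637,-0.0433],[0.0069,0,-0.0246],-1],[[0.0622,-0.4637,-0.0433],[0.0069,-0.003,-0.0246],-1],[[0.05,-0.4637,0.0],[0.0069,-0.003,-0.0246],-1],[[0.035,-0.4637,0.05],[0.0069,-0.003,-0.0246],-1],[[0.017,-0.4637,0.1171],[0.0069,-0.0033,-0.0246],-1],[[0.015,-0.4637,0.13],[0.0069,-0.02,-0.0246],-1],[[0.013,-0.4637,0.145],[0.0065,-0.035,-0.0248],-1],[[0.01,-0.464,0.16],[0.006,-0.0499,-0.0249],-1],[[0.0071,-0.464,0.1793],[0.006,-0.0499,-0.0249],-1],[[0.0071,-0.464,0.1793],[0.006,-0.0499,-0.0249],-1]]'

```text
t: 11.15
ee_pos: [533.9, 226.7, 66.6]
orientation: [-3.126, -0.025, -0.31]
ft_force: [0.0, -0.0, -0.7]
width: 16.9
grasp_force: 30.0
```

Run:
```python
from h import *
D([W_(r2w(62,0,33),RY,0),W_(r2w(-110,0,33),RY,0),W_(r2w(-110,0,110),RY,0)])
d=crop("scene","pics/c3.png",120,170,320,320,4)
```

```text
t 11.2 ee [533.9 226.7  66.6] q [ 0.423  0.529  1.943 -0.166  0.494  2.117] w 16.9 F [ 0.  -0.  -0.7]
[[0.0023, -0.0046, -0.0067], [0.0008, 0.0016, -0.001]]
[[-0.5598, -0.0036, -0.1192], [0.0008, 0.0016, -0.001]]
[[-0.5095, -0.0034, -0.3709], [0.0008, 0.0016, -0.001]]
```

View pics/c3.png

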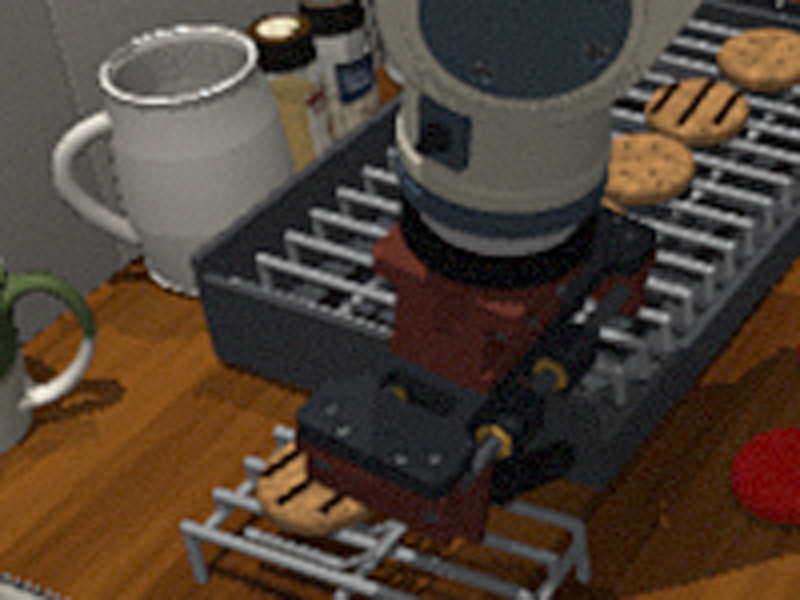

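The oatcake sits on the back of the rack at (310,490). I'll withdraw the turner along the gaps and raise it.

>>> step_arm --deltas '[[[0.0,-0.003,-0.004],[0,0,0],-1],[[-0.03,-0.003,-0.01],[0,0,0],-1],[[-0.1,-0.003,-0.024],[0,0,0],-1],[[-0.19,-0.003,-0.042],[0,0,0],-1],[[-0.28,-0.003,-0.06],[0,0,0],-1],[[-0.37,-0.003,-0.078],[0,0,0],-1],[[-0.46,-0.003,-0.096],[0,0,0],-1],[[-0.55,-0.003,-0.117],[0,0,0],-1],[[-0.56,-0.0034,-0.1192],[0,0,0],-1],[[-0.545,-0.0034,-0.2],[0,0,0],-1],[[-0.525,-0.0034,-0.29],[0,0,0],-1],[[-0.5095,-0.0034,-0.3709],[0,0,0],-1],[[-0.5095,-0.0034,-0.3709],[0,0,0],-1]]'

```text
t: 12.28
ee_pos: [364.4, 227.7, 150.7]
orientation: [-3.119, -0.028, -0.321]
ft_force: [0.7, 1.5, -0.3]
width: 17.0
grasp_force: 30.0
```

```bash
cat > look.py <<'E'
import sys
from h import *
d=get_image("top");im=d["pixels"]
def cakes():
    hsv=cv2.cvtColor(im,cv2.COLOR_RGB2HSV); b=cv2.inRange(hsv,(8,60,110),(20,255,255))
    # cakes are lighter/pinker than wood: report blobs within grill/rack area
    c,s=np.cos(GY),np.sin(GY)
    m=np.zeros_like(b)
    g=cv2.convexHull(px(d,[g2w(-115,-160,60),g2w(-115,216,60),g2w(115,216,60),g2w(115,-160,60)]).astype(np.int32)); cv2.fillConvexPoly(m,g,255)
    g=cv2.convexHull(px(d,[r2w(-85,-38,45),r2w(-85,38,45),r2w(85,38,45),r2w(85,-38,45)]).astype(np.int32)); m2=np.zeros_like(b);cv2.fillConvexPoly(m2,g,255)
    for nm,mm,z in(("grill",m,69),("rack",m2,54)):
        k=cv2.morphologyEx(b&mm,cv2.MORPH_OPEN,np.ones((3,3)))
        n,l,st,ce=cv2.connectedComponentsWithStats(k)
        for i in range(1,n):
            if st[i,4]>150:
                w=at(d,[ce[i]],z)[0,:2]
                if nm=="grill": q=(w-GT)@np.array([[c,-s],[s,c]])
                else:
                    c2,s2=np.cos(RY),np.sin(RY); q=(w-RT)@np.array([[c2,-s2],[s2,c2]])
                print(nm,q.round(1),"area",st[i,4],"bbox",st[i,2:4])
cakes()
E
python3 - <<'E'
import runpy; runpy.run_path("look.py")
from h import *
N([(-150,60,120,0),(-150,-44,110,0),(-150,-44,48,0),(-12,-44,48,0),(-12,-44,90,-4)])
E
```

```text
grill [-36.5 102.1] area 530 bbox [26 25]
grill [-37.5  29.7] area 528 bbox [26 26]
grill [-40.2 -38.9] area 370 bbox [26 22]
grill [ -47.1 -114.9] area 521 bbox [25 26]
rack [44.9 -8.9] area 152 bbox [24 10]
rack [25.1 -5.2] area 153 bbox [24 10]
t 12.3 ee [363.7 227.2 148.9] q [ 0.61   0.196  2.214 -0.206  0.57   2.328] w 16.9 F [ 0.3  0.  -1.8]
[[0.0297, 0.8264, -0.0199], [-0.0074, -0.0024, 0.0249]]
[[0.01, 1.1729, 0.0088], [-0.0074, -0.0024, 0.0249]]
[[-0.0318, 1.1736, 0.2112], [-0.0074, -0.0024, 0.0249]]
[[0.4183, 1.1915, 0.3042], [-0.0074, -0.0024, 0.0249]]
[[0.4339, 1.1908, 0.1925], [-0.0082, 0.0441, 0.0247]]
```

>>> step_arm --deltas '[[[0.03,0.1,-0.02],[0,0,0.005],-1],[[0.03,0.22,-0.02],[-0.002,0,0.01],-1],[[0.03,0.34,-0.02],[-0.004,0,0.015],-1],[[0.025,0.46,-0.02],[-0.006,0,0.02],-1],[[0.025,0.58,-0.015],[-0.0074,0,0.025],-1],[[0.02,0.7,-0.01],[-0.0074,0,0.025],-1],[[0.02,0.82,-0.005],[-0.0074,0,0.025],-1],[[0.015,0.9,0],[-0.0074,0,0.025],-1],[[0.012,0.96,0],[-0.0074,0,0.025],-1],[[0.01,0.99,0],[-0.0074,0,0.025],-1],[[0.01,0.99,0],[-0.0074,0,0.025],-1]]'

```text
t: 13.25
ee_pos: [369.6, -72.4, 146.2]
orientation: [3.12, -0.038, 0.308]
ft_force: [0.1, 0.8, -0.6]
width: 16.9
grasp_force: 30.0
```

Run:
```python
from h import *
N([(-150,-44,110,0),(-150,-44,48,0),(-15,-44,48,0),(-15,-44,90,-4),(-15,-44,115,-4)])
```

```text
t 13.2 ee [369.6 -72.4 146.2] q [-0.259  0.116  2.33   0.086  0.505  1.264] w 16.9 F [ 0.1  0.8 -0.6]
[[0.0164, 0.1734, 0.0055], [0.0031, 0.0021, -0.002]]
[[-0.024, 0.1726, 0.2081], [0.0031, 0.0021, -0.002]]
[[0.4173, 0.1709, 0.2961], [0.0031, 0.0021, -0.002]]
[[0.4321, 0.1714, 0.1843], [0.0031, 0.0486, -0.0019]]
[[0.4484, 0.1717, 0.1026], [0.0031, 0.0486, -0.0019]]
```

>>> step_arm --deltas '[[[0.01,0.09,0.005],[0.003,0.002,-0.002],-1],[[0.0164,0.1734,0.0055],[0.003,0.002,-0.002],-1],[[0.002,0.173,0.08],[0.003,0.002,-0.002],-1],[[-0.012,0.173,0.16],[0.003,0.002,-0.002],-1],[[-0.024,0.1726,0.2081],[0.003,0.002,-0.002],-1],[[-0.024,0.1726,0.2081],[0.003,0.002,-0.002],-1],[[0.04,0.1724,0.2209],[0.003,0.002,-0.002],-1],[[0.11,0.1722,0.2348],[0.003,0.002,-0.002],-1],[[0.18,0.172,0.2488],[0.003,0.002,-0.002],-1],[[0.25,0.1716,0.2627],[0.003,0.002,-0.002],-1],[[0.31,0.1714,0.2747],[0.003,0.002,-0.002],-1],[[0.36,0.1712,0.2847],[0.003,0.002,-0.002],-1],[[0.4,0.171,0.2927],[0.003,0.002,-0.002],-1],[[0.4173,0.1709,0.2961],[0.003,0.002,-0.002],-1],[[0.4173,0.1709,0.2961],[0.003,0.002,-0.002],-1],[[0.421,0.171,0.27],[0.003,0.015,-0.002],-1],[[0.426,0.171,0.235],[0.003,0.03,-0.002],-1],[[0.43,0.1714,0.2],[0.003,0.045,-0.002],-1],[[0.437,0.1714,0.16],[0.003,0.0486,-0.0019],-1],[[0.448,0.1717,0.1026],[0.003,0.0486,-0.0019],-1]]'

```text
t: 14.92
ee_pos: [503.9, -124.8, 143.1]
orientation: [3.112, -0.029, 0.42]
ft_force: [-0.2, -0.3, -1.4]
width: 16.7
grasp_force: 30.0
```

Run:
```python
from h import *
q=np.radians(-4)
N([(-15,-44,115,-4)])
D([W_(r2w(-8,0,125),RY,q)]) 
d=crop("scene","pics/c4.png",150,130,350,280,4)
```

```text
t 14.9 ee [ 503.9 -124.8  143.1] q [-0.312  0.301  2.094  0.164  0.496  1.142] w 16.7 F [-0.2 -0.3 -1.4]
[[0.0069, 0.0086, 0.0041], [-0.0013, 0.0011, 0.0016]]
t 14.9 ee [ 503.9 -124.8  143.1] q [-0.312  0.301  2.094  0.164  0.496  1.142] w 16.7 F [-0.2 -0.3 -1.4]
[[-0.1476, -1.1693, -0.0714], [0.0056, 0.0011, -0.0234]]
```

View pics/c4.png

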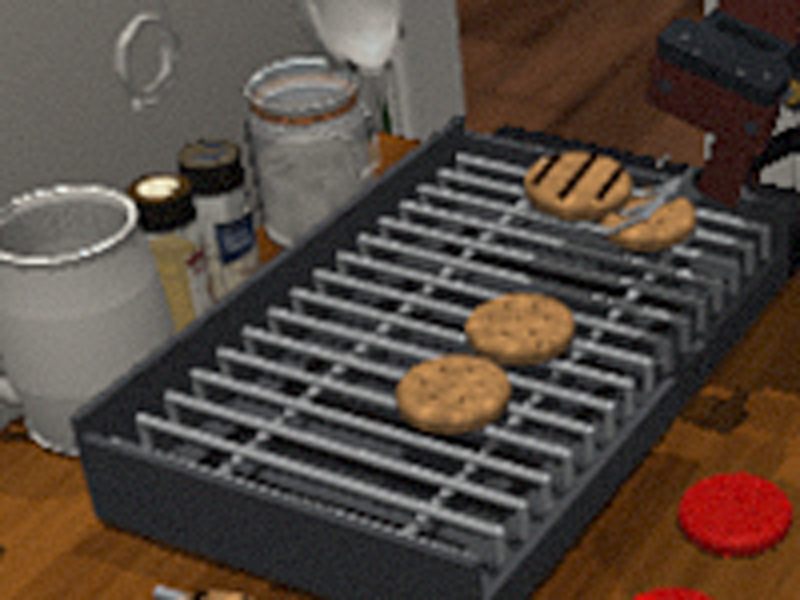

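The second striped oatcake is on the tines at (578,185); the two plain ones at (455,392) and (520,328) are undisturbed.

>>> step_arm --deltas '[[[0,-0.02,-0.03],[0,0,0],-1],[[-0.01,-0.07,-0.05],[0,0,-0.001],-1],[[-0.02,-0.15,-0.06],[0,0,-0.003],-1],[[-0.035,-0.24,-0.06],[0,0,-0.005],-1],[[-0.045,-0.33,-0.06],[0.001,0,-0.007],-1],[[-0.055,-0.42,-0.062],[0.002,0,-0.009],-1],[[-0.065,-0.51,-0.064],[0.003,0,-0.011],-1],[[-0.075,-0.6,-0.066],[0.004,0,-0.013],-1],[[-0.09,-0.69,-0.068],[0.005,0,-0.015],-1],[[-0.1,-0.78,-0.07],[0.0056,0,-0.017],-1],[[-0.11,-0.86,-0.07],[0.0056,0,-0.019],-1],[[-0.12,-0.92,-0.07],[0.0056,0,-0.021],-1],[[-0.125,-0.96,-0.07],[0.0056,0,-0.0234],-1],[[-0.13,-0.98,-0.0714],[0.0056,0,-0.0234],-1],[[-0.13,-0.98,-0.0714],[0.0056,0,-0.0234],-1]]'

```text
t: 16.22
ee_pos: [467.8, 170.1, 153.5]
orientation: [-3.112, -0.031, -0.423]
ft_force: [-0.2, 0.5, -1.3]
width: 16.7
grasp_force: 30.0
```

Run:
```python
from h import *
q=np.radians(-4)
D([W_(r2w(-8,0,125),RY,q),W_(r2w(-8,0,60),RY,q),W_(r2w(-8,0,33),RY,0)])
```

```text
t 16.2 ee [467.8 170.1 153.5] q [ 0.385  0.257  2.126 -0.198  0.514  2.096] w 16.7 F [-0.2  0.5 -1.3]
[[-0.0159, -0.1895, -0.0012], [0.0005, -0.0003, 0.0017]]
[[-0.0737, -0.1898, 0.2076], [0.0005, -0.0003, 0.0017]]
[[-0.0833, -0.1899, 0.2698], [0.0006, -0.0469, 0.0017]]
```

>>> step_arm --deltas '[[[-0.005,-0.05,0],[0,0,0],-1],[[-0.01,-0.11,0],[0,0,0],-1],[[-0.015,-0.16,0],[0,0,0.0017],-1],[[-0.0159,-0.1895,0],[0,0,0.0017],-1],[[-0.0159,-0.1895,0],[0,0,0.0017],-1],[[-0.03,-0.1895,0.05],[0,0,0.0017],-1],[[-0.045,-0.1895,0.1],[0,0,0.0017],-1],[[-0.06,-0.1895,0.155],[0,0,0.0017],-1],[[-0.0737,-0.1898,0.2076],[0,0,0.0017],-1],[[-0.076,-0.19,0.22],[0,-0.015,0.0017],-1],[[-0.078,-0.19,0.235],[0,-0.03,0.0017],-1],[[-0.081,-0.19,0.25],[0,-0.0469,0.0017],-1],[[-0.0833,-0.19,0.2698],[0,-0.0469,0.0017],-1],[[-0.0833,-0.19,0.2698],[0,-0.0469,0.0017],-1]]'

```text
t: 17.38
ee_pos: [465.6, 225.0, 68.3]
orientation: [-3.126, -0.023, -0.314]
ft_force: [0.2, 0.5, -1.5]
width: 16.8
grasp_force: 30.0
```

Run:
```python
from h import *
D([W_(r2w(-8,0,33),RY,0),W_(r2w(-140,0,33),RY,0),W_(r2w(-140,0,110),RY,0)])
```

```text
t 17.4 ee [465.6 225.   68.3] q [ 0.482  0.465  2.077 -0.22   0.43   2.23 ] w 16.8 F [ 0.2  0.5 -1.5]
[[-0.0042, -0.0062, -0.0024], [0.0013, -0.0004, -0.0019]]
[[-0.4354, -0.0048, -0.09], [0.0013, -0.0004, -0.0019]]
[[-0.3843, -0.0045, -0.3415], [0.0013, -0.0004, -0.0019]]
```

>>> step_arm --deltas '[[[-0.0,-0.005,-0.002],[0,0,0],-1],[[-0.03,-0.005,-0.008],[0,0,0],-1],[[-0.1,-0.005,-0.022],[0,0,0],-1],[[-0.18,-0.005,-0.038],[0,0,0],-1],[[-0.26,-0.005,-0.055],[0,0,0],-1],[[-0.335,-0.005,-0.07],[0,0,0],-1],[[-0.337,-0.005,-0.07],[0,0,0],-1],[[-0.337,-0.005,-0.07],[0,0,0],-1],[[-0.32,-0.005,-0.15],[0,0,0],-1],[[-0.305,-0.005,-0.23],[0,0,0],-1],[[-0.287,-0.005,-0.32],[0,0,0],-1],[[-0.287,-0.005,-0.32],[0,0,0],-1]]'

```text
t: 18.38
ee_pos: [365.2, 228.2, 150.5]
orientation: [-3.118, -0.024, -0.326]
ft_force: [1.2, 0.5, -0.6]
width: 16.9
grasp_force: 30.0
```

Run:
```python
import runpy; r=runpy.run_path("look.py")
from h import *
N([(-150,100,120,0),(-150,100,48,0),(-12,100,48,0),(-12,100,90,-4)])
cv2.imwrite("pics/t5.png",cv2.resize(r["im"][140:240,215:315,::-1],None,fx=6,fy=6,interpolation=2))
```

```text
grill [-36.5 102.1] area 530 bbox [26 25]
grill [-37.2  29.7] area 529 bbox [26 26]
grill [ -47.1 -114.8] area 522 bbox [25 26]
rack [44.9 -9. ] area 152 bbox [24 10]
rack [25.1 -5.1] area 152 bbox [24 10]
rack [-33.    0.1] area 375 bbox [28 23]
t 18.4 ee [364.5 227.6 148.7] q [ 0.612  0.197  2.215 -0.211  0.567  2.336] w 16.3 F [ 0.3 -0.1 -1.1]
[[0.0338, 0.6944, -0.0193], [-0.0071, -0.0046, 0.0236]]
[[-0.0155, 0.6952, 0.2156], [-0.0071, -0.0046, 0.0236]]
[[0.4344, 0.7121, 0.31], [-0.0071, -0.0046, 0.0236]]
[[0.4503, 0.7115, 0.1984], [-0.008, 0.0419, 0.0233]]
```

```bash
cat >> h.py <<'E'
def flip(xp,y,n=1):
    pts=[]
    tip=lambda th,s: (xp-s*np.cos(th)-1.5*np.sin(th), 55+s*np.sin(th)-1.5*np.cos(th))
    r=np.radians
    for th in(0,10,20,30,40,50): pts.append((*tip(r(th),7),th))
    for s in(18,30,42): pts.append((*tip(r(50),s),50))
    for ph,th in((60,48),(70,45),(80,42),(90,40),(100,38)):
        a=r(ph); pts.append((xp-44*np.cos(a)-1.5,55+44*np.sin(a),th))
    return [(x,y,z,th) for x,z,th in pts]
E
python3 - <<'E'
from h import *
d=get_image("top")
for z in(0,150,300): print(z,at(d,[(425,90),(382,68),(313,72),(457,66),(300,80)],z).round(0)[:,:2].tolist())
q=get_obs()["qpos"]; q=[0,.4,1.8,0,1.,1.5]
for f in flip(-58,100):
    P,Q=W_(g2w(*f[:3]),GY,np.radians(f[3])); s,e=ik(P,Q,q); q=s
    print(np.round(f,1),"wrist",(P-Q.apply([0,0,309.6])).round(0),s.round(2),round(e,4))
N([(-150,100,48,0),(-15,100,48,0)])
E
```

```text
0 [[855.0, -239.0], [914.0, -128.0], [903.0, 52.0], [923.0, -327.0], [881.0, 86.0]]
150 [[805.0, -213.0], [858.0, -113.0], [848.0, 49.0], [866.0, -293.0], [829.0, 80.0]]
300 [[755.0, -187.0], [803.0, -98.0], [794.0, 47.0], [810.0, -258.0], [776.0, 74.0]]
[-65.  100.   53.5   0. ] wrist [400.  19. 393.] [ 0.02  0.36  2.2  -0.02  0.38  1.63] 0.0
[-65.2 100.   54.7  10. ] wrist [461.  18. 420.] [ 0.01  0.37  2.06 -0.    0.69  1.61] 0.0
[-65.1 100.   56.   20. ] wrist [527.  16. 436.] [0.01 0.42 1.91 0.01 0.96 1.6 ] 0.0
[-64.8 100.   57.2  30. ] wrist [594.  15. 440.] [0.   0.5  1.76 0.01 1.21 1.59] 0.0
[-64.3 100.   58.4  40. ] wrist [660.  13. 433.] [0.   0.59 1.61 0.01 1.44 1.59] 0.0
[-63.6 100.   59.4  50. ] wrist [725.  12. 414.] [0.   0.7  1.45 0.01 1.66 1.59] 0.0
[-70.7 100.   67.8  50. ] wrist [718.  12. 422.] [0.   0.68 1.47 0.01 1.67 1.59] 0.0
[-78.4 100.   77.   50. ] wrist [710.  12. 432.] [0.   0.66 1.48 0.01 1.67 1.59] 0.0
[-86.1 100.   86.2  50. ] wrist [702.  13. 441.] [0.   0.64 1.5  0.01 1.68 1.59] 0.0
[-81.5 100.   93.1  48. ] wrist [694.  13. 453.] [0.   0.61 1.51 0.01 1.65 1.59] 0.0
[-74.5 100.   96.3  45. ] wrist [682.  13. 462.] [0.   0.58 1.54 0.01 1.6  1.59] 0.0
[-67.1 100.   98.3  42. ] wrist [671.  13. 470.] [0.   0.56 1.56 0.01 1.55 1.59] 0.0
[-59.5 100.   99.   40. ] wrist [665.  13. 473.] [0.   0.55 1.58 0.01 1.52 1.59] 0.0
[-51.9 100.   98.3  38. ] wrist [660.  13. 475.] [0.   0.54 1.59 0.01 1.48 1.59] 0.0
t 18.5 ee [363.4 226.8 147.2] q [ 0.612  0.199  2.216 -0.212  0.566  2.337] w 16.9 F [ 0.9  0.1 -1.5]
[[-0.0105, 0.6923, 0.2127], [-0.0059, -0.0029, 0.0237]]
[[0.4298, 0.7088, 0.3039], [-0.0059, -0.0029, 0.0237]]
```

>>> step_arm --deltas '[[[0.0,0.1,0],[0,0,0.003],-1],[[0.015,0.23,0],[-0.002,0,0.008],-1],[[0.03,0.36,0],[-0.004,-0.001,0.014],-1],[[0.03,0.49,0],[-0.0059,-0.0029,0.02],-1],[[0.03,0.6,0],[-0.0059,-0.0029,0.0237],-1],[[0.025,0.68,0.02],[-0.0059,-0.0029,0.0237],-1],[[0.015,0.6923,0.09],[-0.0059,-0.0029,0.0237],-1],[[0.0,0.6923,0.16],[-0.0059,-0.0029,0.0237],-1],[[-0.0105,0.6923,0.2127],[-0.0059,-0.0029,0.0237],-1],[[-0.0105,0.6923,0.2127],[-0.0059,-0.0029,0.0237],-1],[[0.05,0.6946,0.2252],[-0.0059,-0.0029,0.0237],-1],[[0.12,0.6972,0.2397],[-0.0059,-0.0029,0.0237],-1],[[0.19,0.6998,0.2542],[-0.0059,-0.0029,0.0237],-1],[[0.26,0.7024,0.2687],[-0.0059,-0.0029,0.0237],-1],[[0.32,0.7047,0.2812],[-0.0059,-0.0029,0.0237],-1],[[0.37,0.7066,0.2915],[-0.0059,-0.0029,0.0237],-1],[[0.41,0.708,0.2998],[-0.0059,-0.0029,0.0237],-1],[[0.4298,0.7088,0.3039],[-0.0059,-0.0029,0.0237],-1],[[0.4298,0.7088,0.3039],[-0.0059,-0.0029,0.0237],-1]]'

```text
t: 20.07
ee_pos: [511.1, 15.8, 82.7]
orientation: [3.122, -0.032, 0.309]
ft_force: [0.1, -0.0, -1.0]
width: 16.5
grasp_force: 30.0
```

Run:
```python
from h import *
N([(-15,100,48,0),(-15,100,75,-4),(-65,100,75,-4),(-65,100,52.5,0)]+flip(-58,100)[1:6])
```

```text
t 20.1 ee [511.1  15.8  82.7] q [ 0.013  0.424  2.097 -0.022  0.424  1.623] w 16.5 F [ 0.1 -0.  -1. ]
[[0.0018, -0.0025, -0.0032], [0.0015, 0.0017, 0.0007]]
[[0.0068, -0.0023, -0.066], [0.0015, 0.0483, 0.0007]]
[[-0.1566, -0.0024, -0.0987], [0.0015, 0.0483, 0.0007]]
[[-0.1587, -0.0026, -0.0506], [0.0015, 0.0017, 0.0007]]
[[-0.1188, -0.0024, -0.1174], [0.0016, -0.1146, 0.0006]]
[[-0.069, -0.0022, -0.1731], [0.0017, -0.231, 0.0004]]
[[-0.0104, -0.002, -0.2193], [0.0017, -0.3473, 0.0003]]
[[0.0554, -0.0019, -0.2546], [0.0017, -0.4637, 0.0001]]
[[0.1263, -0.0017, -0.278], [0.0017, -0.5801, -0.0]]
```

>>> step_arm --deltas '[[[0.0018,-0.0025,-0.01],[0,0.005,0],-1],[[0.003,-0.0025,-0.025],[0,0.018,0],-1],[[0.005,-0.0025,-0.045],[0,0.035,0],-1],[[0.0068,-0.0023,-0.066],[0,0.0483,0],-1],[[0.0,-0.0023,-0.0675],[0,0.0483,0],-1],[[-0.025,-0.0023,-0.0725],[0,0.0483,0],-1],[[-0.06,-0.0023,-0.0795],[0,0.0483,0],-1],[[-0.1,-0.0023,-0.0875],[0,0.0483,0],-1],[[-0.135,-0.0023,-0.0945],[0,0.0483,0],-1],[[-0.1566,-0.0024,-0.0987],[0,0.0483,0],-1],[[-0.1566,-0.0024,-0.0987],[0,0.0483,0],-1],[[-0.157,-0.0025,-0.085],[0,0.035,0],-1],[[-0.158,-0.0025,-0.068],[0,0.018,0],-1],[[-0.1587,-0.0026,-0.0506],[0,0.0017,0.0007],-1],[[-0.1587,-0.0026,-0.0506],[0,0.0017,0.0007],-1]]'

```text
t: 21.32
ee_pos: [462.2, 17.5, 87.5]
orientation: [3.122, -0.034, 0.311]
ft_force: [0.9, 0.7, -0.6]
width: 16.6
grasp_force: 30.0
```

Run:
```python
from h import *
import runpy; r=runpy.run_path("look.py")
N([(-65,100,52.5,0)]+flip(-58,100)[1:9])
```

```text
grill [-37.3  29.7] area 526 bbox [26 25]
grill [ -47.1 -114.9] area 519 bbox [25 26]
grill [-84.3 102.4] area 537 bbox [26 26]
rack [44.9 -9.1] area 153 bbox [24 10]
rack [25.1 -5.1] area 152 bbox [24 10]
rack [-33.2  -0.2] area 372 bbox [28 23]
t 21.4 ee [461.6  17.5  87.6] q [ 0.019  0.362  2.199 -0.027  0.383  1.636] w 16.8 F [ 0.4  0.8 -0.7]
[[-0.0001, -0.0002, -0.0021], [0.0015, 0.0007, -0.0002]]
[[0.04, -0.0001, -0.0688], [0.0015, -0.1156, -0.0004]]
[[0.0898, 0.0, -0.1244], [0.0015, -0.232, -0.0005]]
[[0.1485, 0.0001, -0.1705], [0.0014, -0.3483, -0.0006]]
[[0.2144, 0.0002, -0.2058], [0.0014, -0.4647, -0.0008]]
[[0.2853, 0.0002, -0.229], [0.0013, -0.581, -0.0009]]
[[0.2678, 0.0003, -0.2612], [0.0013, -0.581, -0.0009]]
[[0.2486, 0.0004, -0.2963], [0.0013, -0.581, -0.0009]]
[[0.2295, 0.0005, -0.3315], [0.0013, -0.581, -0.0009]]
```

>>> step_arm --deltas '[[[0.01,0,-0.02],[0.0015,-0.029,0],-1],[[0.02,0,-0.036],[0.0015,-0.058,0],-1],[[0.03,0,-0.053],[0.0015,-0.087,0],-1],[[0.04,0,-0.0688],[0.0015,-0.1156,0],-1],[[0.052,0,-0.083],[0.0015,-0.145,0],-1],[[0.064,0,-0.097],[0.0015,-0.174,0],-1],[[0.0765,0,-0.111],[0.0015,-0.203,0],-1],[[0.0898,0,-0.1244],[0.0015,-0.232,0],-1],[[0.104,0,-0.1365],[0.0015,-0.261,0],-1],[[0.1185,0,-0.148],[0.0015,-0.29,0],-1],[[0.133,0,-0.1595],[0.0015,-0.319,0],-1],[[0.1485,0,-0.1705],[0.0014,-0.3483,-0.0006],-1],[[0.1645,0,-0.18],[0.0014,-0.377,-0.0006],-1],[[0.181,0,-0.189],[0.0014,-0.406,-0.0006],-1],[[0.1975,0,-0.1975],[0.0014,-0.435,-0.0008],-1],[[0.2144,0,-0.2058],[0.0014,-0.4647,-0.0008],-1],[[0.232,0,-0.2125],[0.0013,-0.494,-0.0009],-1],[[0.2495,0,-0.219],[0.0013,-0.523,-0.0009],-1],[[0.2675,0,-0.224],[0.0013,-0.552,-0.0009],-1],[[0.2853,0,-0.229],[0.0013,-0.581,-0.0009],-1]]'

```text
t: 23.03
ee_pos: [531.1, 16.1, 172.1]
orientation: [-2.958, 0.031, 1.037]
ft_force: [0.1, 0.4, -1.1]
width: 16.8
grasp_force: 30.0
```

Run:
```python
from h import *
N([f for f in flip(-58,100)[5:]])
d=crop("scene","pics/d1.png",190,150,350,270,5)
```

```text
t 23.0 ee [531.1  16.1 172.1] q [0.    0.696 1.454 0.013 1.665 1.589] w 16.8 F [ 0.1  0.4 -1.1]
[[0.0026, 0.0001, -0.0013], [0.0001, 0.001, -0.0]]
[[-0.0334, 0.0001, -0.0085], [0.0001, 0.001, -0.0]]
[[-0.0726, 0.0001, -0.0164], [0.0001, 0.001, -0.0]]
[[-0.1118, 0.0001, -0.0243], [0.0001, 0.001, -0.0]]
[[-0.1206, 0.0001, -0.0393], [0.0001, 0.0242, -0.0]]
[[-0.1182, 0.0001, -0.0428], [0.0001, 0.0591, -0.0]]
[[-0.111, 0.0001, -0.0436], [0.0001, 0.094, -0.0]]
[[-0.0972, 0.0001, -0.0479], [0.0001, 0.1173, -0.0]]
[[-0.0802, 0.0001, -0.0484], [0.0001, 0.1406, -0.0]]
```

View pics/d1.png

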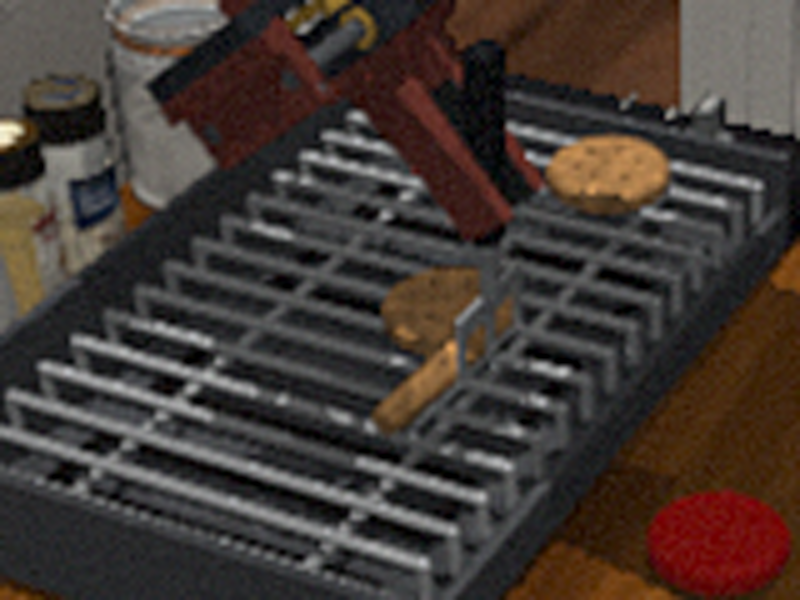

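The cake leans edge-on against the tines at about (440,385), at roughly 50°, with its lower edge on the bars. Next I draw the tips up its back and push it over.

>>> step_arm --deltas '[[[-0.015,0,-0.005],[0,0,0],-1],[[-0.0334,0,-0.0085],[0,0,0],-1],[[-0.053,0,-0.0125],[0,0,0],-1],[[-0.0726,0,-0.0164],[0,0,0],-1],[[-0.092,0,-0.0205],[0,0,0],-1],[[-0.1118,0,-0.0243],[0,0,0],-1],[[-0.117,0,-0.032],[0,0.012,0],-1],[[-0.1206,0,-0.0393],[0,0.0242,0],-1],[[-0.12,0,-0.041],[0,0.042,0],-1],[[-0.1182,0,-0.0428],[0,0.0591,0],-1],[[-0.115,0,-0.0432],[0,0.077,0],-1],[[-0.111,0,-0.0436],[0,0.094,0],-1],[[-0.104,0,-0.0458],[0,0.1057,0],-1],[[-0.0972,0,-0.0479],[0,0.1173,0],-1],[[-0.089,0,-0.048],[0,0.129,0],-1],[[-0.0802,0,-0.0484],[0,0.1406,0],-1],[[-0.0802,0,-0.0484],[0,0.1406,0],-1],[[-0.0802,0,-0.0484],[0,0.1406,0],-1]]'

```text
t: 24.58
ee_pos: [520.7, 16.4, 198.7]
orientation: [-3.054, 0.032, 0.718]
ft_force: [0.3, 0.2, -0.9]
width: 17.0
grasp_force: 30.0
```

```bash
cat >> look.py <<'E'
def rgb(gx,gy,r=12):
    p=px(d,[g2w(gx,gy,69)])[0]; a=im[int(p[1])-10:int(p[1])+11,int(p[0])-10:int(p[0])+11].sum(2)/3
    print("patch mean/min10%",a.mean().round(),np.percentile(a,10).round())
E
python3 - <<'E'
from h import *
N([(-52,100,98,38),(-52,100,130,38),(-90,100,130,0)])
import runpy; r=runpy.run_path("look.py")
E
```

```text
t 24.6 ee [520.7  16.4 198.7] q [0.003 0.535 1.59  0.01  1.478 1.591] w 17.0 F [ 0.3  0.2 -0.9]
[[0.0024, 0.0003, 0.001], [0.0001, -0.0011, 0.0001]]
[[-0.0452, 0.0003, -0.0945], [0.0001, -0.0011, 0.0001]]
[[-0.2026, 0.0002, 0.2235], [0.0001, 0.4411, 0.0001]]
grill [ -46.7 -115. ] area 497 bbox [25 25]
```

>>> step_arm --deltas '[[[-0.02,0,-0.045],[0,0,0],-1],[[-0.0452,0,-0.0945],[0,0,0],-1],[[-0.08,0,-0.05],[0,0.07,0],-1],[[-0.11,0,0.02],[0,0.14,0],-1],[[-0.14,0,0.08],[0,0.21,0],-1],[[-0.16,0,0.14],[0,0.29,0],-1],[[-0.18,0,0.19],[0,0.37,0],-1],[[-0.2026,0,0.2235],[0,0.4411,0],-1],[[-0.2026,0,0.2235],[0,0.4411,0],-1]]'

```text
t: 25.38
ee_pos: [426.9, 18.1, 162.3]
orientation: [3.124, -0.032, 0.303]
ft_force: [-2.2, 0.4, -2.2]
width: 16.8
grasp_force: 30.0
```

Run:
```python
from h import *
N([(-90,100,130,0),(-150,100,130,0)])
import runpy; r=runpy.run_path("look.py")
d=get_image("scene"); im=d["pixels"]
hsv=cv2.cvtColor(im,cv2.COLOR_RGB2HSV); b=cv2.inRange(hsv,(8,60,90),(20,255,255))
g=cv2.convexHull(px(d,[g2w(-115,-160,55),g2w(-115,216,55),g2w(115,216,55),g2w(115,-160,55)]).astype(np.int32)); m=np.zeros_like(b);cv2.fillConvexPoly(m,g,255)
n,l,st,ce=cv2.connectedComponentsWithStats(cv2.morphologyEx(b&m,cv2.MORPH_OPEN,np.ones((3,3))))
print(st[1:][st[1:,4]>60].tolist())
print(px(d,[g2w(-26,100,69),g2w(-58,100,69),g2w(6,100,69),g2w(-37,29,69)]).round())
```

```text
t 25.4 ee [426.9  18.1 162.3] q [ 0.021  0.155  2.219 -0.015  0.575  1.624] w 16.8 F [-2.2  0.4 -2.2]
[[0.0334, -0.0006, -0.0052], [0.0003, 0.0044, 0.0004]]
[[-0.1628, -0.0007, -0.0437], [0.0003, 0.0044, 0.0004]]
grill [ -4.5 100.7] area 155 bbox [25  9]
grill [-37.6  29.6] area 529 bbox [26 26]
grill [-28.3  99.1] area 209 bbox [25 14]
grill [ -47.2 -114.8] area 523 bbox [25 26]
rack [44.9 -9. ] area 152 bbox [24 10]
rack [25.2 -5. ] area 152 bbox [24 10]
rack [-32.8   0.4] area 380 bbox [28 23]
[[300, 177, 16, 15, 147], [266, 203, 27, 17, 315], [242, 216, 28, 19, 316]]
[[259. 225.]
 [271. 228.]
 [247. 221.]
 [279. 210.]]
```

Oatcake 2 is flipped: it lies at (-19,100), and a stripe splits its blob. Next is the one at y ≈ 29.

Run:
```python
from h import *
N([(-150,100,120,0),(-150,28,110,0),(-150,28,48,0),(-15,28,48,0)])
```

```text
t 25.5 ee [435.1  18.2 165.6] q [ 0.02   0.158  2.203 -0.015  0.582  1.624] w 16.9 F [ 0.6 -0.3 -0.7]
[[-0.1981, 0.0001, -0.006], [0.0001, 0.0015, 0.0002]]
[[-0.2048, 0.2401, 0.0267], [0.0001, 0.0015, 0.0002]]
[[-0.2454, 0.2401, 0.2293], [0.0001, 0.0015, 0.0002]]
[[0.1959, 0.2402, 0.3177], [0.0001, 0.0015, 0.0002]]
```

>>> step_arm --deltas '[[[-0.08,0,0],[0,0,0],-1],[[-0.18,0.04,-0.005],[0,0.001,0],-1],[[-0.2,0.13,0.01],[0,0.0015,0],-1],[[-0.2048,0.22,0.03],[0,0.0015,0],-1],[[-0.215,0.2401,0.08],[0,0.0015,0],-1],[[-0.23,0.2401,0.15],[0,0.0015,0],-1],[[-0.2454,0.2401,0.2293],[0,0.0015,0],-1],[[-0.2454,0.2401,0.2293],[0,0.0015,0],-1],[[-0.2,0.2401,0.2384],[0,0.0015,0],-1],[[-0.13,0.2401,0.2524],[0,0.0015,0],-1],[[-0.06,0.2401,0.2664],[0,0.0015,0],-1],[[0.01,0.2401,0.2805],[0,0.0015,0],-1],[[0.08,0.2401,0.2945],[0,0.0015,0],-1],[[0.13,0.2401,0.3045],[0,0.0015,0],-1],[[0.17,0.2402,0.3125],[0,0.0015,0],-1],[[0.1959,0.2402,0.3177],[0,0.0015,0],-1],[[0.1959,0.2402,0.3177],[0,0.0015,0],-1]]'

```text
t: 26.9
ee_pos: [515.1, -55.7, 85.5]
orientation: [3.122, -0.032, 0.322]
ft_force: [0.9, 0.2, -0.5]
width: 17.0
grasp_force: 30.0
```

Run:
```python
from h import *
N([(-15,28,48,0),(-15,28,75,-4),(-65,28,75,-4),(-65,28,52.5,0)])
import runpy; r=runpy.run_path("look.py")
```

```text
t 26.9 ee [515.1 -55.7  85.5] q [-0.146  0.423  2.087  0.06   0.428  1.393] w 17.0 F [ 0.9  0.2 -0.5]
[[-0.018, -0.0005, 0.0023], [0.0002, -0.0038, 0.0004]]
[[-0.0124, -0.0005, -0.0604], [0.0002, 0.0428, 0.0004]]
[[-0.1756, -0.0006, -0.0944], [0.0002, 0.0428, 0.0004]]
[[-0.1781, -0.0006, -0.0464], [0.0002, -0.0038, 0.0004]]
grill [-37.2  30. ] area 514 bbox [25 25]
grill [ -47.  -114.9] area 508 bbox [25 25]
rack [-41.8  -0.4] area 180 bbox [27 13]
```

>>> step_arm --deltas '[[[-0.018,0,0.0],[0,0,0],-1],[[-0.017,0,-0.02],[0,0.014,0],-1],[[-0.015,0,-0.04],[0,0.03,0],-1],[[-0.0124,0,-0.0604],[0,0.0428,0],-1],[[-0.02,0,-0.062],[0,0.0428,0],-1],[[-0.045,0,-0.067],[0,0.0428,0],-1],[[-0.08,0,-0.0745],[0,0.0428,0],-1],[[-0.12,0,-0.083],[0,0.0428,0],-1],[[-0.155,0,-0.09],[0,0.0428,0],-1],[[-0.1756,0,-0.0944],[0,0.0428,0],-1],[[-0.1756,0,-0.0944],[0,0.0428,0],-1],[[-0.1765,0,-0.08],[0,0.03,0],-1],[[-0.1775,0,-0.063],[0,0.012,0],-1],[[-0.1781,-0.0006,-0.0464],[0,-0.0038,0.0004],-1],[[-0.1781,-0.0006,-0.0464],[0,-0.0038,0.0004],-1]]'

```text
t: 28.2
ee_pos: [458.3, -54.4, 86.6]
orientation: [3.124, -0.033, 0.308]
ft_force: [1.1, 1.1, -0.3]
width: 16.8
grasp_force: 30.0
```

Run:
```python
from h import *
import runpy; r=runpy.run_path("look.py")
N([(-65,28,52.5,0)]+flip(-58,28)[1:])
```

```text
grill [ -4.5 100.5] area 154 bbox [25  9]
grill [-24.5  99.6] area 157 bbox [25  9]
grill [ -47.1 -114.9] area 519 bbox [25 26]
grill [-84.4  29.3] area 534 bbox [26 26]
rack [44.8 -8.8] area 151 bbox [24 10]
rack [25.2 -4.9] area 151 bbox [24 10]
rack [-32.9  -0.5] area 361 bbox [27 22]
t 28.2 ee [457.7 -54.2  86.6] q [-0.162  0.364  2.2    0.073  0.384  1.365] w 16.7 F [ 0.   0.1 -1.7]
[[0.0083, 0.0004, -0.0038], [0.0001, 0.002, -0.0001]]
[[0.0482, 0.0004, -0.0706], [0.0001, -0.1144, -0.0001]]
[[0.098, 0.0004, -0.1263], [0.0001, -0.2308, -0.0001]]
[[0.1566, 0.0004, -0.1725], [0.0001, -0.3471, -0.0001]]
[[0.2224, 0.0004, -0.2079], [0.0, -0.4635, -0.0001]]
[[0.2933, 0.0004, -0.2313], [0.0, -0.5798, -0.0001]]
[[0.2757, 0.0004, -0.2634], [0.0, -0.5798, -0.0001]]
[[0.2565, 0.0004, -0.2985], [0.0, -0.5798, -0.0001]]
[[0.2372, 0.0004, -0.3336], [0.0, -0.5798, -0.0001]]
[[0.2431, 0.0004, -0.35], [0.0, -0.5565, -0.0001]]
[[0.2473, 0.0004, -0.3504], [0.0, -0.5216, -0.0001]]
[[0.2526, 0.0004, -0.3454], [0.0, -0.4867, -0.0001]]
[[0.2647, 0.0004, -0.3376], [0.0, -0.4635, -0.0001]]
[[0.2761, 0.0004, -0.3249], [0.0001, -0.4402, -0.0001]]
```

>>> step_arm --deltas '[[[0.018,0,-0.021],[0,-0.027,0],-1],[[0.028,0,-0.038],[0,-0.056,0],-1],[[0.038,0,-0.0545],[0,-0.085,0],-1],[[0.0482,0,-0.0706],[0,-0.1144,0],-1],[[0.06,0,-0.085],[0,-0.143,0],-1],[[0.072,0,-0.099],[0,-0.172,0],-1],[[0.085,0,-0.113],[0,-0.201,0],-1],[[0.098,0,-0.1263],[0,-0.2308,0],-1],[[0.112,0,-0.1385],[0,-0.26,0],-1],[[0.1265,0,-0.15],[0,-0.289,0],-1],[[0.1415,0,-0.1615],[0,-0.318,0],-1],[[0.1566,0,-0.1725],[0,-0.3471,0],-1],[[0.1725,0,-0.182],[0,-0.376,0],-1],[[0.189,0,-0.191],[0,-0.405,0],-1],[[0.2055,0,-0.1995],[0,-0.434,0],-1],[[0.2224,0,-0.2079],[0,-0.4635,0],-1],[[0.24,0,-0.2145],[0,-0.492,0],-1],[[0.2575,0,-0.221],[0,-0.521,0],-1],[[0.2755,0,-0.2265],[0,-0.55,0],-1],[[0.2933,0,-0.2313],[0,-0.5798,0],-1]]'

```text
t: 29.92
ee_pos: [529.6, -55.6, 172.1]
orientation: [-2.958, 0.031, 1.037]
ft_force: [0.2, 0.6, -1.3]
width: 16.9
grasp_force: 30.0
```

Run:
```python
from h import *
N(flip(-58,28)[5:]+[(-52,28,130,38)])
```

```text
t 29.9 ee [529.6 -55.6 172.1] q [-0.099  0.697  1.452 -0.048  1.665  1.505] w 16.9 F [ 0.2  0.6 -1.3]
[[0.0024, 0.0008, -0.0012], [-0.0003, 0.0011, 0.0]]
[[-0.0335, 0.0008, -0.0085], [-0.0003, 0.0011, 0.0]]
[[-0.0727, 0.0008, -0.0163], [-0.0003, 0.0011, 0.0]]
[[-0.1119, 0.0008, -0.0242], [-0.0003, 0.0011, 0.0]]
[[-0.1207, 0.0008, -0.0392], [-0.0003, 0.0244, 0.0]]
[[-0.1183, 0.0008, -0.0428], [-0.0003, 0.0593, -0.0]]
[[-0.1111, 0.0008, -0.0436], [-0.0003, 0.0942, -0.0]]
[[-0.0973, 0.0008, -0.0478], [-0.0003, 0.1175, -0.0]]
[[-0.0803, 0.0008, -0.0484], [-0.0003, 0.1407, -0.0]]
[[-0.1466, 0.0007, -0.1305], [-0.0003, 0.1407, -0.0]]
```

>>> step_arm --deltas '[[[-0.015,0,-0.005],[0,0,0],-1],[[-0.0334,0,-0.0085],[0,0,0],-1],[[-0.053,0,-0.0125],[0,0,0],-1],[[-0.0726,0,-0.0164],[0,0,0],-1],[[-0.092,0,-0.0205],[0,0,0],-1],[[-0.1118,0,-0.0243],[0,0,0],-1],[[-0.117,0,-0.032],[0,0.012,0],-1],[[-0.1206,0,-0.0393],[0,0.0242,0],-1],[[-0.12,0,-0.041],[0,0.042,0],-1],[[-0.1182,0,-0.0428],[0,0.0591,0],-1],[[-0.115,0,-0.0432],[0,0.077,0],-1],[[-0.111,0,-0.0436],[0,0.094,0],-1],[[-0.104,0,-0.0458],[0,0.1057,0],-1],[[-0.0972,0,-0.0479],[0,0.1173,0],-1],[[-0.089,0,-0.048],[0,0.129,0],-1],[[-0.0802,0,-0.0484],[0,0.1406,0],-1],[[-0.0802,0,-0.0484],[0,0.1406,0],-1],[[-0.0802,0,-0.0484],[0,0.1406,0],-1],[[-0.11,0,-0.085],[0,0.1407,0],-1],[[-0.1466,0.0007,-0.1305],[0,0.1407,0],-1]]'

```text
t: 31.58
ee_pos: [518.3, -55.6, 230.1]
orientation: [-3.052, 0.033, 0.723]
ft_force: [0.6, 0.5, -0.2]
width: 16.8
grasp_force: 30.0
```

Run:
```python
from h import *
N([(-52,28,130,38),(-90,28,130,0),(-150,28,125,0),(-150,-60,125,0)])
```

```text
t 31.6 ee [518.3 -55.6 230.1] q [-0.107  0.501  1.567 -0.038  1.537  1.495] w 16.8 F [ 0.6  0.5 -0.2]
[[0.0041, 0.0001, -0.0022], [-0.0003, 0.0014, -0.0001]]
[[-0.1522, 0.0003, 0.3164], [-0.0003, 0.4436, -0.0002]]
[[-0.3234, 0.0004, 0.421], [-0.0003, 0.4436, -0.0002]]
[[-0.3234, 0.2937, 0.4209], [-0.0003, 0.4436, -0.0002]]
```

>>> step_arm --deltas '[[[-0.02,0,0.045],[0,0.065,0],-1],[[-0.045,0,0.095],[0,0.13,0],-1],[[-0.07,0,0.145],[0,0.2,0],-1],[[-0.095,0,0.2],[0,0.28,0],-1],[[-0.125,0,0.26],[0,0.36,0],-1],[[-0.1522,0,0.3164],[0,0.4436,0],-1],[[-0.23,0,0.365],[0,0.4436,0],-1],[[-0.3234,0.03,0.421],[0,0.4436,0],-1],[[-0.3234,0.12,0.421],[0,0.4436,0],-1],[[-0.3234,0.21,0.421],[0,0.4436,0],-1],[[-0.3234,0.2937,0.421],[0,0.4436,0],-1],[[-0.3234,0.2937,0.421],[0,0.4436,0],-1]]'

```text
t: 32.58
ee_pos: [375.5, -144.2, 161.9]
orientation: [3.12, -0.038, 0.323]
ft_force: [0.3, 0.0, -1.1]
width: 16.9
grasp_force: 30.0
```

Run:
```python
from h import *
import runpy; r=runpy.run_path("look.py")
N([(-150,-116,110,0),(-150,-116,48,0),(-25,-116,48,0)])
```

```text
grill [-16.3  28.9] area 313 bbox [23 25]
grill [ -4.5 100.7] area 155 bbox [25  9]
grill [-28.5  99.4] area 206 bbox [25 13]
grill [ -47.1 -114.9] area 519 bbox [25 26]
rack [44.9 -8.9] area 152 bbox [24 10]
rack [25.1 -5.2] area 153 bbox [24 10]
rack [-32.9  -0.4] area 368 bbox [28 22]
t 32.6 ee [ 374.8 -142.7  161.4] q [-0.459  0.12   2.27   0.158  0.572  1.011] w 17.0 F [-0.9 -0.4 -1.5]
[[-0.0157, 0.1798, 0.0501], [0.0008, -0.0033, -0.0026]]
[[-0.0578, 0.1797, 0.2524], [0.0008, -0.0033, -0.0026]]
[[0.3502, 0.1781, 0.3372], [0.0008, -0.0033, -0.0026]]
```

Oatcake 3 is turned at (-16,29). The last one is at (-47,-115).

>>> step_arm --deltas '[[[-0.01,0.09,0.03],[0,-0.002,-0.002],-1],[[-0.0157,0.175,0.0501],[0,-0.0033,-0.0026],-1],[[-0.03,0.1798,0.12],[0,-0.0033,-0.0026],-1],[[-0.045,0.1798,0.19],[0,-0.0033,-0.0026],-1],[[-0.0578,0.1797,0.2524],[0,-0.0033,-0.0026],-1],[[-0.0578,0.1797,0.2524],[0,-0.0033,-0.0026],-1],[[-0.02,0.1796,0.2602],[0,-0.0033,-0.0026],-1],[[0.05,0.1793,0.2748],[0,-0.0033,-0.0026],-1],[[0.12,0.179,0.2893],[0,-0.0033,-0.0026],-1],[[0.19,0.1787,0.3039],[0,-0.0033,-0.0026],-1],[[0.25,0.1785,0.3164],[0,-0.0033,-0.0026],-1],[[0.3,0.1783,0.3268],[0,-0.0033,-0.0026],-1],[[0.335,0.1781,0.334],[0,-0.0033,-0.0026],-1],[[0.3502,0.1781,0.3372],[0,-0.0033,-0.0026],-1],[[0.3502,0.1781,0.3372],[0,-0.0033,-0.0026],-1]]'

```text
t: 33.88
ee_pos: [497.3, -196.4, 83.3]
orientation: [3.123, -0.026, 0.313]
ft_force: [-0.9, 1.2, -0.5]
width: 16.7
grasp_force: 30.0
```

Run:
```python
from h import *
N([(-25,-116,48,0),(-25,-116,75,-4),(-65,-116,75,-4),(-65,-116,52.5,0)])
import runpy; r=runpy.run_path("look.py")
```

```text
t 33.9 ee [ 497.3 -196.4   83.3] q [-0.446  0.45   2.04   0.179  0.476  0.99 ] w 16.7 F [-0.9  1.2 -0.5]
[[-0.001, 0.0093, -0.0016], [0.0002, 0.0003, 0.0031]]
[[0.0042, 0.0093, -0.0643], [0.0001, 0.0469, 0.0031]]
[[-0.1265, 0.0087, -0.0908], [0.0001, 0.0469, 0.0031]]
[[-0.1287, 0.0087, -0.0427], [0.0002, 0.0003, 0.0031]]
grill [-11.7  37.9] area 151 bbox [15 23]
grill [ -4.6 100.8] area 151 bbox [25  9]
grill [ -47.2 -114.9] area 513 bbox [25 26]
rack [-41.   -2.1] area 161 bbox [26  9]
```

>>> step_arm --deltas '[[[-0.001,0.004,-0.008],[0,0.004,0.0015],-1],[[0.001,0.007,-0.025],[0,0.018,0.003],-1],[[0.003,0.009,-0.045],[0,0.034,0.003],-1],[[0.0042,0.0093,-0.0643],[0,0.0469,0.0031],-1],[[-0.005,0.0093,-0.066],[0,0.0469,0.0031],-1],[[-0.03,0.0092,-0.071],[0,0.0469,0.0031],-1],[[-0.06,0.009,-0.0775],[0,0.0469,0.0031],-1],[[-0.09,0.0088,-0.0835],[0,0.0469,0.0031],-1],[[-0.115,0.0087,-0.0885],[0,0.0469,0.0031],-1],[[-0.1265,0.0087,-0.0908],[0,0.0469,0.0031],-1],[[-0.1265,0.0087,-0.0908],[0,0.0469,0.0031],-1],[[-0.127,0.0087,-0.076],[0,0.034,0.0031],-1],[[-0.128,0.0087,-0.059],[0,0.016,0.0031],-1],[[-0.1287,0.0087,-0.0427],[0,0.0003,0.0031],-1],[[-0.1287,0.0087,-0.0427],[0,0.0003,0.0031],-1]]'

```text
t: 35.18
ee_pos: [457.0, -199.0, 87.3]
orientation: [3.123, -0.034, 0.312]
ft_force: [-0.5, 0.0, -1.2]
width: 16.9
grasp_force: 30.0
```

Run:
```python
from h import *
import runpy; r=runpy.run_path("look.py")
N([(-65,-116,52.5,0)]+flip(-58,-116)[1:6])
```

```text
grill [-11.9  37.8] area 156 bbox [15 23]
grill [ -4.5 100.8] area 152 bbox [25  9]
grill [-24.6 100.3] area 151 bbox [24  9]
grill [ -85.8 -116.6] area 525 bbox [26 25]
rack [25.2 -4.9] area 151 bbox [24 10]
rack [-20.9  -2.2] area 154 bbox [25  9]
rack [-42.1   0.6] area 188 bbox [27 14]
t 35.2 ee [ 456.7 -198.8   87.4] q [-0.49   0.405  2.114  0.206  0.452  0.924] w 16.8 F [-0.7 -0.  -0.9]
[[0.0012, -0.0015, -0.0027], [0.0001, 0.0002, -0.0003]]
[[0.0413, -0.0015, -0.0694], [0.0001, -0.1161, -0.0003]]
[[0.0912, -0.0015, -0.1249], [0.0, -0.2325, -0.0003]]
[[0.15, -0.0015, -0.171], [-0.0, -0.3488, -0.0003]]
[[0.2158, -0.0016, -0.2062], [-0.0, -0.4652, -0.0004]]
[[0.2868, -0.0016, -0.2294], [-0.0001, -0.5816, -0.0003]]
```

>>> step_arm --deltas '[[[0.011,-0.0015,-0.02],[0,-0.029,0],-1],[[0.021,-0.0015,-0.037],[0,-0.058,0],-1],[[0.031,-0.0015,-0.0535],[0,-0.087,0],-1],[[0.0413,-0.0015,-0.0694],[0,-0.1161,0],-1],[[0.0535,-0.0015,-0.0835],[0,-0.145,0],-1],[[0.0655,-0.0015,-0.0975],[0,-0.174,0],-1],[[0.078,-0.0015,-0.1115],[0,-0.203,0],-1],[[0.0912,-0.0015,-0.1249],[0,-0.2325,0],-1],[[0.1055,-0.0015,-0.137],[0,-0.261,0],-1],[[0.12,-0.0015,-0.1485],[0,-0.29,0],-1],[[0.1345,-0.0015,-0.16],[0,-0.319,0],-1],[[0.15,-0.0015,-0.171],[0,-0.3488,0],-1],[[0.166,-0.0015,-0.1805],[0,-0.377,0],-1],[[0.1825,-0.0015,-0.1895],[0,-0.406,0],-1],[[0.199,-0.0015,-0.198],[0,-0.435,0],-1],[[0.2158,-0.0016,-0.2062],[0,-0.4652,0],-1],[[0.2335,-0.0016,-0.213],[0,-0.494,0],-1],[[0.251,-0.0016,-0.2195],[0,-0.523,0],-1],[[0.269,-0.0016,-0.2245],[0,-0.552,0],-1],[[0.2868,-0.0016,-0.2294],[0,-0.5816,0],-1]]'

```text
t: 36.9
ee_pos: [527.0, -199.5, 172.0]
orientation: [-2.956, 0.031, 1.036]
ft_force: [0.6, 1.0, -1.3]
width: 16.7
grasp_force: 30.0
```

Run:
```python
from h import *
N([flip(-58,-116)[5]]+flip(-58,-116)[8:]+[(-52,-116,130,38)])
```

```text
t 36.9 ee [ 527.  -199.5  172. ] q [-0.292  0.728  1.39  -0.167  1.678  1.338] w 16.7 F [ 0.6  1.  -1.3]
[[0.0013, 0.0013, -0.0005], [-0.0015, 0.0009, 0.0004]]
[[-0.1131, 0.0012, -0.0236], [-0.0015, 0.0009, 0.0004]]
[[-0.1219, 0.0011, -0.0386], [-0.0015, 0.0242, 0.0004]]
[[-0.1195, 0.0011, -0.0421], [-0.0015, 0.0591, 0.0004]]
[[-0.1123, 0.0011, -0.0429], [-0.0015, 0.094, 0.0003]]
[[-0.0985, 0.0011, -0.0471], [-0.0015, 0.1173, 0.0003]]
[[-0.0815, 0.0011, -0.0477], [-0.0015, 0.1406, 0.0003]]
[[-0.1477, 0.0009, -0.1299], [-0.0015, 0.1406, 0.0003]]
```

>>> step_arm --deltas '[[[-0.015,0,-0.005],[0,0,0],-1],[[-0.0334,0,-0.0085],[0,0,0],-1],[[-0.053,0,-0.0125],[0,0,0],-1],[[-0.0726,0,-0.0164],[0,0,0],-1],[[-0.092,0,-0.0205],[0,0,0],-1],[[-0.1118,0,-0.0243],[0,0,0],-1],[[-0.117,0,-0.032],[0,0.012,0],-1],[[-0.1206,0,-0.0393],[0,0.0242,0],-1],[[-0.12,0,-0.041],[0,0.042,0],-1],[[-0.1182,0,-0.0428],[0,0.0591,0],-1],[[-0.115,0,-0.0432],[0,0.077,0],-1],[[-0.111,0,-0.0436],[0,0.094,0],-1],[[-0.104,0,-0.0458],[0,0.1057,0],-1],[[-0.0972,0,-0.0479],[0,0.1173,0],-1],[[-0.089,0,-0.048],[0,0.129,0],-1],[[-0.0802,0,-0.0484],[0,0.1406,0],-1],[[-0.0802,0,-0.0484],[0,0.1406,0],-1],[[-0.0802,0,-0.0484],[0,0.1406,0],-1],[[-0.11,0,-0.085],[0,0.1407,0],-1],[[-0.1466,0.0007,-0.1305],[0,0.1407,0],-1]]'

```text
t: 38.57
ee_pos: [515.9, -199.5, 229.8]
orientation: [-3.051, 0.033, 0.723]
ft_force: [0.3, 0.2, -0.8]
width: 17.2
grasp_force: 30.0
```

Run:
```python
from h import *
N([(-52,-116,130,38),(-90,-116,130,0),(-150,-116,130,0)])
```

```text
t 38.6 ee [ 515.9 -199.5  229.8] q [-0.318  0.538  1.504 -0.13   1.548  1.308] w 17.2 F [ 0.3  0.2 -0.8]
[[0.0019, 0.0004, -0.0022], [-0.001, 0.0016, -0.0003]]
[[-0.1543, 0.001, 0.3164], [-0.0009, 0.4438, -0.0006]]
[[-0.333, 0.0012, 0.4062], [-0.0009, 0.4438, -0.0006]]
```

>>> step_arm --deltas '[[[-0.02,0,0.045],[0,0.065,0],-1],[[-0.045,0,0.095],[0,0.13,0],-1],[[-0.07,0,0.145],[0,0.2,0],-1],[[-0.095,0,0.2],[0,0.28,0],-1],[[-0.125,0,0.26],[0,0.36,0],-1],[[-0.1543,0,0.3164],[0,0.4438,0],-1],[[-0.23,0,0.355],[0,0.4438,0],-1],[[-0.333,0,0.4062],[0,0.4438,0],-1],[[-0.333,0,0.4062],[0,0.4438,0],-1],[[-0.333,0,0.4062],[0,0.4438,0],-1]]'

```text
t: 39.4
ee_pos: [371.9, -196.6, 166.3]
orientation: [3.123, -0.037, 0.319]
ft_force: [0.1, -0.4, -1.1]
width: 16.8
grasp_force: 30.0
```

Run:
```python
from h import *
import runpy; r=runpy.run_path("look.py"); d=r["d"]; im=r["im"]
a=cv2.resize(im[150:215,220:460,::-1],None,fx=3.3,fy=3.3,interpolation=2)
s=get_image("scene")["pixels"]; b=cv2.resize(s[160:270,150:350,::-1],None,fx=3.3,fy=3.3,interpolation=2)
c=np.zeros((600,800,3),np.uint8); c[:a.shape[0],:a.shape[1]]=a; c[220:220+b.shape[0],:b.shape[1]]=b; cv2.imwrite("pics/f1.png",c)
Q=Rtur(.012);t0=np.array([327,-276.4,51])+Q.apply(TIP)
D([W_(t0+[0,0,z],.012) for z in(90,40,1.5)])
```

```text
grill [-16.2  28.8] area 314 bbox [23 25]
grill [ -4.5 100.7] area 156 bbox [25  9]
grill [-24.5  99.5] area 158 bbox [25  9]
grill [ -23.9 -114.1] area 157 bbox [25  8]
rack [44.8 -9.1] area 151 bbox [24 10]
rack [25.2 -5. ] area 152 bbox [24 10]
rack [-33.   -0.3] area 369 bbox [28 22]
t 39.5 ee [ 374.3 -197.4  166.6] q [-0.594  0.146  2.217  0.192  0.613  0.852] w 17.2 F [ 0.7  0.3 -0.8]
[[-0.191, 0.2665, 0.0726], [0.0053, -0.0036, -0.0223]]
[[-0.225, 0.2663, 0.2358], [0.0053, -0.0036, -0.0223]]
[[-0.2512, 0.2662, 0.3614], [0.0053, -0.0036, -0.0223]]
```

View pics/f1.png

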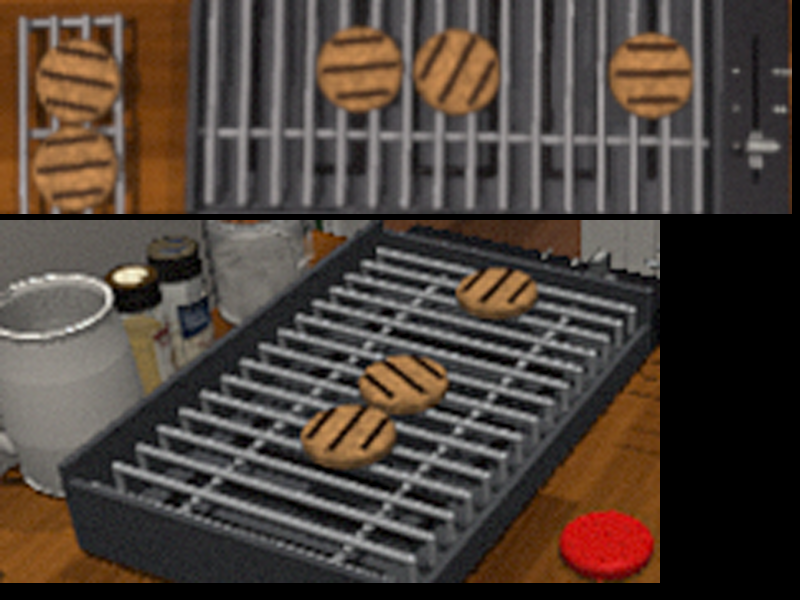

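All three plain ones lie flat, stripes up, on the grate (top panel (360,70), (457,70), (650,75)). Both finished ones are on the rack ((78,80), (78,170)). Next I return the turner.

>>> step_arm --deltas '[[[-0.05,0.07,0.015],[0.001,0,-0.006],-1],[[-0.11,0.15,0.04],[0.003,-0.002,-0.012],-1],[[-0.16,0.22,0.06],[0.005,-0.0036,-0.018],-1],[[-0.191,0.2665,0.0726],[0.0053,-0.0036,-0.0223],-1],[[-0.191,0.2665,0.0726],[0.0053,-0.0036,-0.0223],-1],[[-0.208,0.2665,0.155],[0.0053,-0.0036,-0.0223],-1],[[-0.225,0.2663,0.2358],[0.0053,-0.0036,-0.0223],-1],[[-0.225,0.2663,0.2358],[0.0053,-0.0036,-0.0223],-1],[[-0.225,0.2663,0.2358],[0.0053,-0.0036,-0.0223],-1]]'

```text
t: 40.25
ee_pos: [319.8, -274.5, 82.1]
orientation: [-3.121, -0.02, -0.307]
ft_force: [-0.5, -0.0, -0.3]
width: 16.5
grasp_force: 30.0
```

Run:
```python
from h import *
Q=Rtur(.012);t0=np.array([327,-276.4,51])+Q.apply(TIP)
D([W_(t0+[0,0,z],.012) for z in(40,12,1.0)])
```

```text
t 40.2 ee [ 319.8 -274.5   82.1] q [-0.848  0.353  2.245  0.359  0.442  0.392] w 16.5 F [-0.5 -0.  -0.3]
[[0.0042, 0.0058, -0.0045], [-0.0026, 0.0024, 0.0002]]
[[-0.014, 0.0061, 0.0871], [-0.0026, 0.0024, 0.0002]]
[[-0.0211, 0.0062, 0.123], [-0.0026, 0.0024, 0.0002]]
```

>>> step_arm --deltas '[[[0.004,0.004,0.0],[0,0,0],-1],[[-0.005,0.0055,0.04],[0,0,0],-1],[[-0.014,0.0055,0.085],[0,0,0],-1],[[-0.014,0.0055,0.085],[0,0,0],-1],[[-0.014,0.0055,0.085],[0,0,0],-1],[[-0.014,0.0055,0.085],[0,0,0],-1]]'

```text
t: 40.75
ee_pos: [321.0, -277.4, 57.9]
orientation: [-3.125, -0.019, -0.312]
ft_force: [0.3, -0.6, -0.6]
width: 16.8
grasp_force: 30.0
```

Run:
```python
from h import *
Q=Rtur(.012);t0=np.array([327,-276.4,51])+Q.apply(TIP)
D([W_(t0+[0,0,z],.012) for z in(12,5,0.5)])
```

```text
t 40.8 ee [ 321.  -277.4   57.9] q [-0.851  0.414  2.25   0.422  0.377  0.322] w 16.8 F [ 0.3 -0.6 -0.6]
[[-0.0022, -0.004, 0.0073], [-0.0001, 0.0005, 0.0003]]
[[-0.0068, -0.004, 0.0302], [-0.0001, 0.0005, 0.0003]]
[[-0.0097, -0.004, 0.0449], [-0.0001, 0.0005, 0.0003]]
```

>>> step_arm --deltas '[[[-0.003,-0.004,0.012],[0,0,0],-1],[[-0.0055,-0.004,0.025],[0,0,0],-1],[[-0.008,-0.004,0.036],[0,0,0],-1],[[-0.0097,-0.004,0.0445],[0,0,0],-1],[[-0.0097,-0.004,0.0445],[0,0,0],-1],[[-0.0097,-0.004,0.0445],[0,0,0],-1]]'

```text
t: 41.25
ee_pos: [320.4, -275.9, 43.3]
orientation: [-3.124, -0.018, -0.311]
ft_force: [1.1, 2.0, 6.3]
width: 16.8
grasp_force: 30.0
```

Run:
```python
from h import *
Q=Rtur(.012);t0=np.array([327,-276.4,51])+Q.apply(TIP)
D([W_(t0,.012)])
```

```text
t 41.2 ee [ 320.4 -275.9   43.3] q [-0.85   0.451  2.256  0.469  0.339  0.274] w 16.8 F [1.1 2.  6.3]
[[0.0015, 0.0011, -0.0009], [-0.0007, 0.0008, -0.0003]]
```

>>> step_arm --deltas '[[[0.0,0,-0.001],[0,0,0],0],[[0,0,-0.001],[0,0,0],1],[[0,0,-0.001],[0,0,0],1],[[0,0,-0.001],[0,0,0],1],[[0,0,-0.001],[0,0,0],1],[[0,0,-0.001],[0,0,0],1],[[0,0,-0.001],[0,0,0],1],[[0,0,-0.06],[0,0,0],1],[[0,0,-0.16],[0,0,0],1],[[0,0,-0.28],[0,0,0],1],[[0,0,-0.4],[0,0,0],1],[[0,0,-0.45],[0,0,0],1],[[0,0,-0.45],[0,0,0],1]]'

```text
t: 42.33
ee_pos: [294.4, -277.9, 178.8]
orientation: [3.122, 0.019, 0.317]
ft_force: [-0.2, -1.3, 0.4]
width: 87.6
grasp_force: 0.0
```

Run:
```python
from h import *
d=get_image("scene"); im=d["pixels"][150:240,350:480,::-1]
Q=Rtur(.012);o=np.array([327,-276.4,51])
print(((px(d,[o,o+Q.apply(TIP),o+Q.apply([110.7,24,-43.1]),o+Q.apply([-58,0,46])])-[350,150])*6).round())
cv2.imwrite("pics/h1.png",cv2.resize(im,None,fx=6,fy=6,interpolation=2))
d=get_image("top");g=d["pixels"].astype(int).sum(2)//3;print(g[186:200,447:456])
D([((600,-282,180),Rt(GY)),((586,-282,160),Rt(GY)),((600,-282,52),Rt(GY))])
```

```text
[[420. 280.]
 [158. 313.]
 [141. 340.]
 [579. 211.]]
[[ 46  23  26  46  47  48  47  51  47]
 [ 44  25  23  45  47  45  52  53  50]
 [ 46  30  31  45  52  50  48  48  47]
 [ 54  54  57  66  49  50  48  52  50]
 [ 86 101 101  96  58  48  50  47  51]
 [109 120 121 114  70  63  56  53  51]
 [112 121 120 108  97  90  94  85  60]
 [150 158 159 143 141 139 138 136 106]
 [156 165 166 163 164 158 159 166 148]
 [116 126 123 125 123 123 125 121  95]
 [ 69  78  77  77  68  65  69  63  52]
 [ 95 107 108 100  56  42  44  45  51]
 [122 132 133 127  62  48  48  54  52]
 [114 132 134 133  65  49  49  51  47]]
t 42.4 ee [ 293.6 -276.4  175.7] q [-0.906  0.118  2.22   0.247  0.697  0.472] w 87.6 F [-0.5  0.3  0.4]
[[1.0037, 0.0309, 0.188], [-0.0022, -0.1327, 0.0219]]
[[0.9448, 0.0304, 0.2442], [-0.0022, -0.1327, 0.0219]]
[[0.9193, 0.0309, 0.6063], [-0.0022, -0.1327, 0.0219]]
```

View pics/h1.png

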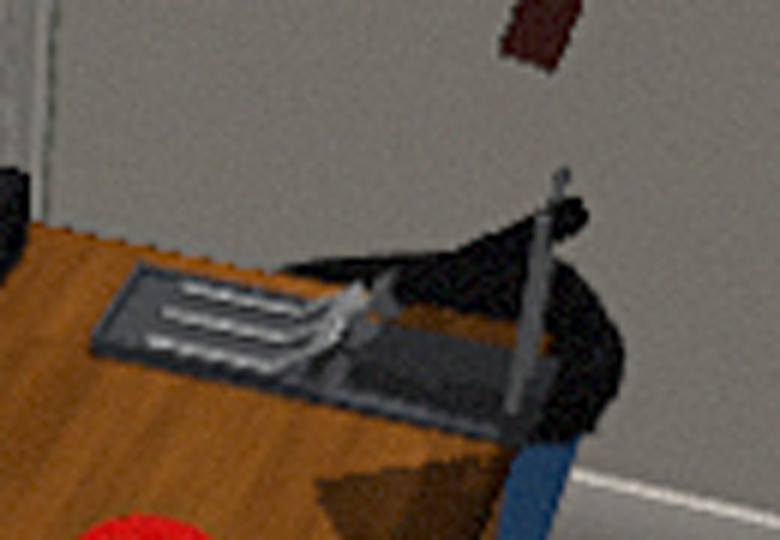

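The turner lies on its rest with the middle tip at (163,312), against a predicted (158,313). The slider index is unchanged. Last step is to push the slider up.

Run:
```python
from h import *
D([((545,-281,140),Rt(GY)),((545,-281,52),Rt(GY)),((570,-281.6,52),Rt(GY)),((615.5,-282.5,52),Rt(GY))])
```

```text
t 42.4 ee [ 293.6 -276.4  175.7] q [-0.906  0.118  2.22   0.247  0.697  0.472] w 87.6 F [-0.5  0.3  0.4]
[[0.7977, 0.0254, 0.2825], [-0.0022, -0.1327, 0.0219]]
[[0.7396, 0.0254, 0.57], [-0.0022, -0.1327, 0.0219]]
[[0.8213, 0.0284, 0.5865], [-0.0022, -0.1327, 0.0219]]
[[0.9699, 0.0332, 0.6165], [-0.0022, -0.1327, 0.0219]]
```

>>> step_arm --deltas '[[[0.13,0.004,0.03],[0,-0.03,0.005],-1],[[0.8,0.0254,0.2825],[-0.0022,-0.1327,0.0219],-1],[[0.8,0.0254,0.2825],[-0.0022,-0.1327,0.0219],-1],[[0.8,0.0254,0.2825],[-0.0022,-0.1327,0.0219],-1],[[0.8,0.0254,0.2825],[-0.0022,-0.1327,0.0219],-1],[[0.8,0.0254,0.2825],[-0.0022,-0.1327,0.0219],-1],[[0.8,0.0254,0.2825],[-0.0022,-0.1327,0.0219],-1],[[0.7977,0.0254,0.2825],[-0.0022,-0.1327,0.0219],-1],[[0.7977,0.0254,0.2825],[-0.0022,-0.1327,0.0219],-1],[[0.7977,0.0254,0.2825],[-0.0022,-0.1327,0.0219],-1],[[0.7977,0.0254,0.2825],[-0.0022,-0.1327,0.0219],-1]]'

```text
t: 43.35
ee_pos: [543.0, -280.4, 138.6]
orientation: [-3.139, 0.034, 0.005]
ft_force: [0.3, 0.1, -0.9]
width: 18.0
grasp_force: 0.0
```

Run:
```python
from h import *
D([((545,-281,52),Rt(GY)),((570,-281.6,52),Rt(GY)),((615.5,-282.5,52),Rt(GY))])
```

```text
t 43.4 ee [ 543.  -280.4  138.6] q [-4.960e-01  5.080e-01  1.715e+00  1.000e-03  9.220e-01  1.095e+00] w 18.0 F [ 0.3  0.1 -0.9]
[[0.0075, 0.0025, 0.2887], [-0.0015, 0.0021, -0.0003]]
[[0.0909, 0.0027, 0.2885], [-0.0015, 0.0021, -0.0003]]
[[0.2426, 0.0024, 0.288], [-0.0015, 0.0021, -0.0003]]
```

>>> step_arm --deltas '[[[0.0,0.0,0.0],[0,0,0],-1],[[0.0,0.0,0.0],[0,0,0],-1],[[0.0075,0.0025,0.1],[0,0,0],-1],[[0.0075,0.0025,0.2],[0,0,0],-1],[[0.0075,0.0025,0.2887],[0,0,0],-1],[[0.0075,0.0025,0.2887],[0,0,0],-1],[[0.03,0.0025,0.2887],[0,0,0],-1],[[0.06,0.0025,0.2887],[0,0,0],-1],[[0.09,0.0025,0.2887],[0,0,0],-1],[[0.12,0.0025,0.2887],[0,0,0],-1],[[0.15,0.0025,0.2887],[0,0,0],-1],[[0.175,0.0025,0.2887],[0,0,0],-1],[[0.2,0.0025,0.2887],[0,0,0],-1],[[0.22,0.0025,0.2887],[0,0,0],-1],[[0.235,0.0025,0.288],[0,0,0],-1],[[0.2426,0.0025,0.288],[0,0,0],-1],[[0.2426,0.0025,0.288],[0,0,0],-1],[[0.2426,0.0025,0.288],[0,0,0],-1],[[0.2326,0.0025,0.288],[0,0,0],-1],[[0.2326,0.0025,0.18],[0,0,0],-1]]'

```text
t: 45.02
ee_pos: [609.9, -280.8, 79.6]
orientation: [-3.135, 0.033, 0.018]
ft_force: [0.1, -0.2, -0.7]
width: 0.9
grasp_force: 0.0
```

>>> step_arm --deltas '[[[-0.05,0,-0.12],[0,0,0],-1],[[-0.15,0.05,-0.25],[0,0,0],-1],[[-0.3,0.2,-0.4],[0,0,0],-1],[[-0.4,0.35,-0.45],[0,0,0],-1],[[-0.5,0.5,-0.45],[0,0,0],-1],[[-0.6,0.6,-0.45],[0,0,0],-1],[[-0.6,0.6,-0.45],[0,0,0],-1],[[-0.6,0.6,-0.45],[0,0,0],-1],[[-0.6,0.6,-0.45],[0,0,0],-1],[[-0.6,0.6,-0.45],[0,0,0],-1]]'

```text
t: 45.85
ee_pos: [429.7, -460.1, 220.5]
orientation: [-3.14, 0.038, 0.001]
ft_force: [0.6, -0.1, 0.7]
width: 0.5
grasp_force: 0.0
```

Run:
```python
from h import *
import runpy; r=runpy.run_path("look.py");d=r["d"];g=r["im"].astype(int).sum(2)//3;print(g[163:180,441:458])
D([])
for v in(.063,.068,.073): print(v,px(d,[g2w(-62.3+(v-.012)*1000,-196.5,68)]).round(1))
```

```text
grill [-16.3  28.9] area 313 bbox [23 25]
grill [ -4.5 100.7] area 155 bbox [25  9]
grill [-24.7 100.1] area 154 bbox [24  9]
grill [ -24. -114.] area 156 bbox [25  8]
rack [25.2 -5. ] area 152 bbox [24 10]
rack [-32.8  -0.3] area 371 bbox [28 22]
[[ 45  45  43  46  44  44  42  23  27  45  46  43  49  47  46  45  42]
 [ 48  47  46  45  47  50  68  62  58  56  45  44  43  45  44  43  41]
 [ 47  48  45  48  48  62 104 110 110  99  57  45  47  45  44  45  48]
 [ 52  46  44  48  50  67 103 106 110 106  87  79  75  66  51  47  42]
 [ 46  39  46  49  57  91 141 141 143 141 136 133 120 100  57  46  42]
 [ 47  33  35  37  58  96 148 165 170 166 165 165 163 137  66  45  47]
 [ 47  36  30  37  54  89 129 136 136 137 138 141 138 119  61  44  38]
 [ 51  54  47  37  44  58  72  71  72  71  74  75  77  75  69  55  59]
 [ 60 113 101  48  44  49  64  74  69  65  45  40  53 102 131 107 115]
 [ 51  58  60  48  47  62 113 123 122 110  55  44  48  74  96  80  94]
 [ 49  50  49  45  46  64 120 128 126 117  58  44  47  53  56  53  55]
 [ 49  45  47  51  51  68 128 127 124 113  59  47  43  48  44  45  45]
 [ 46  48  45  47  51  49  61  49  49  59  50  42  47  40  46  42  41]
 [ 50  53  46  49  47  51  42  25  28  46  46  49  45  47  43  45  45]
 [ 47  49  44  45  45  51  45  16  20  44  45  47  46  42  47  44  46]
 [ 47  49  53  47  46  44  45  25  20  45  46  44  44  46  46  46  44]
 [ 47  48  49  47  49  47  46  19  28  48  51  43  46  44  50  44  45]]
t 45.9 ee [ 430.5 -459.1  220.2] q [-8.37e-01  4.33e-01  1.62e+00  1.00e-03  1.09e+00  7.56e-01] w 0.8 F [-0.1 -0.1  0.7]
0.063 [[450.  171.6]]
0.068 [[450.  169.6]]
0.073 [[450.  167.6]]
```

The index sits about 1.6 px past the three-dot row, roughly 4 mm high. I'll nudge it back from behind, to a finger centre of x ≈ 648.

Run:
```python
from h import *
D([((668,-283,130),Rt(GY)),((668,-283,52),Rt(GY)),((648,-283,52),Rt(GY))])
```

```text
t 45.9 ee [ 430.5 -459.1  220.2] q [-8.37e-01  4.33e-01  1.62e+00  1.00e-03  1.09e+00  7.56e-01] w 0.8 F [-0.1 -0.1  0.7]
[[0.7786, -0.6039, 0.3009], [-0.0012, 0.0006, -0.0008]]
[[0.7789, -0.6034, 0.5609], [-0.0012, 0.0006, -0.0008]]
[[0.7122, -0.6019, 0.561], [-0.0012, 0.0006, -0.0008]]
```

>>> step_arm --deltas '[[[0.4,-0.3,0.1],[0,0,0],-1],[[0.4,-0.3,0.1],[0,0,0],-1],[[0.4,-0.3,0.1],[0,0,0],-1],[[0.7786,-0.6039,0.3009],[0,0,0],-1],[[0.7786,-0.6039,0.3009],[0,0,0],-1],[[0.7786,-0.6039,0.3009],[0,0,0],-1],[[0.7786,-0.6039,0.3009],[0,0,0],-1],[[0.7786,-0.6039,0.3009],[0,0,0],-1],[[0.7786,-0.6039,0.3009],[0,0,0],-1],[[0.7786,-0.6039,0.3009],[0,0,0],-1],[[0.7786,-0.6039,0.3009],[0,0,0],-1]]'

```text
t: 46.82
ee_pos: [667.7, -282.7, 130.2]
orientation: [-3.14, 0.032, 0.003]
ft_force: [-0.3, -0.8, 0.4]
width: 0.1
grasp_force: 0.0
```

Run:
```python
from h import *
D([((668,-283,130),Rt(GY)),((668,-283,52),Rt(GY)),((648,-283,52),Rt(GY))])
```

```text
t 46.8 ee [ 667.7 -282.7  130.2] q [-0.417  0.668  1.44   0.     1.035  1.174] w 0.1 F [-0.3 -0.8  0.4]
[[0.0011, 0.0009, 0.0005], [-0.0007, 0.0011, 0.0006]]
[[0.0015, 0.0012, 0.2605], [-0.0007, 0.0011, 0.0006]]
[[-0.0651, 0.0025, 0.2607], [-0.0007, 0.0011, 0.0006]]
```

>>> step_arm --deltas '[[[0.0015,0.001,0.1],[0,0,0],-1],[[0.0015,0.001,0.2],[0,0,0],-1],[[0.0015,0.001,0.2605],[0,0,0],-1],[[0.0015,0.001,0.2605],[0,0,0],-1],[[-0.01,0.001,0.2605],[0,0,0],-1],[[-0.02,0.001,0.2605],[0,0,0],-1],[[-0.03,0.001,0.2605],[0,0,0],-1],[[-0.04,0.001,0.2605],[0,0,0],-1],[[-0.05,0.001,0.2605],[0,0,0],-1],[[-0.06,0.002,0.2605],[0,0,0],-1],[[-0.0651,0.002,0.2605],[0,0,0],-1],[[-0.0651,0.002,0.2605],[0,0,0],-1],[[-0.0651,0.002,0.2605],[0,0,0],-1],[[-0.045,0.002,0.2605],[0,0,0],-1],[[-0.045,0.002,0.15],[0,0,0],-1],[[-0.045,0.002,0.02],[0,0,0],-1],[[-0.045,0.002,-0.1],[0,0,0],-1],[[-0.045,0.002,-0.2],[0,0,0],-1]]'

```text
t: 48.32
ee_pos: [655.6, -283.3, 192.4]
orientation: [-3.141, 0.032, 0.0]
ft_force: [0.3, -0.5, 0.3]
width: 0.2
grasp_force: 0.0
```

>>> step_arm --deltas '[[[-0.8,0.6,-0.05],[0,0,0],-1],[[-0.8,0.6,-0.05],[0,0,0],-1],[[-0.8,0.6,-0.05],[0,0,0],-1],[[-0.8,0.6,-0.05],[0,0,0],-1],[[-0.8,0.6,-0.05],[0,0,0],-1],[[-0.8,0.6,-0.05],[0,0,0],-1],[[-0.8,0.6,-0.05],[0,0,0],-1],[[-0.8,0.6,-0.05],[0,0,0],-1],[[-0.8,0.6,-0.05],[0,0,0],-1],[[-0.8,0.6,-0.05],[0,0,0],-1],[[-0.8,0.6,-0.05],[0,0,0],-1]]'

```text
t: 49.23
ee_pos: [412.3, -457.5, 204.9]
orientation: [-3.14, 0.031, 0.001]
ft_force: [-0.3, 0.5, -0.5]
width: 0.4
grasp_force: 0.0
```

Run:
```python
from h import *
d=get_image("top");g=d["pixels"].astype(int).sum(2)//3;print(g[163:178,441:458])
s=get_image("scene");p=px(s,[g2w(-6.2,-196.5,68)])[0].round().astype(int);print(p)
D([])
```

```text
[[ 48  43  45  45  39  47  40  21  30  45  42  45  38  43  45  43  46]
 [ 44  45  47  48  45  48  47  25  29  40  46  45  43  42  44  46  42]
 [ 47  50  45  47  48  55  70  61  52  51  42  45  44  47  46  44  43]
 [ 47  47  49  50  47  65 105 111 111  96  59  47  50  49  44  46  43]
 [ 50  49  48  46  49  74 113 114 115 103  84  78  74  64  52  45  47]
 [ 52  44  40  46  56  91 143 143 141 141 136 121 118 100  55  46  48]
 [ 47  41  36  38  57  97 151 166 170 168 167 163 162 136  67  43  44]
 [ 48  52  53  40  55  91 130 137 135 138 137 138 137 124  74  56  59]
 [ 57  96  98  50  50  53  73  73  71  73  72  72  80 112 133 104 114]
 [ 49  52  51  41  42  45  66  74  71  63  43  44  48  77  94  81  97]
 [ 49  47  47  47  45  64 113 126 120 112  59  44  46  50  58  52  60]
 [ 49  50  47  46  49  64 121 132 129 119  58  47  49  46  45  49  41]
 [ 47  47  46  48  46  63 131 128 125 114  61  46  43  45  42  47  45]
 [ 51  52  50  48  45  49  58  50  55  60  45  42  46  49  49  42  43]
 [ 46  51  48  48  43  50  41  21  27  44  46  46  46  47  45  46  48]]
[311 167]
t 49.3 ee [ 412.5 -457.2  204.8] q [-0.856  0.431  1.664  0.     1.049  0.733] w 0.5 F [-0.1 -0.   0.1]
```

```bash
python3 -c "
from workcell import *
print(close_job())"
```

```text
the job is handed in; nothing more can be done
None
```

I handed the job in at about 49 s of the 210 s. All three plain oatcakes are turned stripes up on the grate, both finished ones are on the rack, the turner is on its rest, and the slider is at about 0.069 m (three-dot mark). The one weak point is the earlier one-dot setting: I measured it at 0.0075 to 0.010 m against a 0.007 lower limit, so it was close to the edge, and the hand-in gave no verdict.

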